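Unclip the candy pots, pack the hexagonal box and fold down its lid

ROBOT

A 6-joint arm with a two-finger parallel gripper is mounted at the origin on the work surface. World frame = base frame: x ahead of the robot, y to its left, z up, the work surface at z = 0. Lengths are in m, angles in rad, forces in N, time in s.
With the tool pointing down it reaches from about 0.35 to 0.8 m from the base axis. Payload 7.3 kg.
Tool frame: the origin (TCP) lies at the very end of the fingers, on their centre line; the grasp point (between the pads) lies r.pinch_z behind it (r.pinch_z is the distance from the TCP to the grasp point, in m); z points along the fingers, x is the direction in which the jaws open and shut, and the axes are right-handed (so a half turn about z gives the same grasp; the last joint's range is limited). The gripper opens to 85 mm and grips with 20 to 120 N. Pads are 22 mm wide; open, the fingers measure 114 mm over their backs; the gripper's body (76 mm by 85 mm) begins 54 mm behind the grasp point. The pads swing forward as they close: fully open they stand 13 mm farther back than shut.
Start: joints at [-1.31, 0.342, 1.524, -0, 1.275, -0.146], TCP at [0.208, -0.482, 0.203] pointing down, gripper open.
Joint ranges: [-2.53, 2.53], [-0.77, 2.02], [0.04, 2.7], [-1, 4.14], [0.28, 2.66], [-3.11, 3.11]. Speed limits (rad/s): [2.57, 2.57, 3.14, 3.14, 3.14, 3.14].

INTERFACE

Orientations are given as a unit quaternion [w, x, y, z].
In Python, from station import r, imaging, order gives the robot as it stands.
- The arm moves only by the tool apply_moves, never from a script. Its argument "series" is text: rows parted by semicolons, each of 6 numbers parted by spaces: the shift along the tool's x, y, z normalised to -1 to 1, where 1 is 0.2 m, then the turn, a rotation vector about the tool's x, y, z normalised to -1 to 1, where 1 is 180 degrees. A call has 1 to 10 rows; each row shifts and turns the commanded pose from where the row before left it, along the tool's axes as they then stand; what a row does not reach is not made up. A row lasts 1/8 s, in which the tool goes at most 62.5 mm and 10.7 degrees, less where a joint would pass 70% of its speed; a pose out of reach is approached as far as the arm can. A call with a number of a shift or a turn outside -1 to 1 is refused whole. A call with a gripper value outside its range is refused whole. "jaw" is the opening, from 0 (shut) to 1 (fully open), set as the call begins (left out, the last holds). The fingers move at their own pace and stop on an object; "force" is the grip in N (left out, the last holds). Time passes only in rows, so rows that do not move let the fingers close. It gives the time, the measured TCP pose, the force and the opening at its end, in the units of the state.
- r.get_state(): the state, without advancing time (a new reading comes with each control period).
- imaging.get_image(name): name is "side" or "top" or "wrist"; returns the picture (420x560x3 uint8, blue, green, red); there is no depth.
- imaging.calibration(name): a dict with "fx", "fy", "cx", "cy" (pixels), "extrinsics" (4x4, takes a point from camera to world coordinates). Camera axes: x right, y down, z forward; pixel columns grow to the right and rows downward; lengths in m; the calibration is good to about 2 mm. A picture is of the moment at which its call begins: read the wrist's pose just before it. calibration takes no time and is no camera call; for the wrist camera it gives the pose at the moment of the call.
- order.finish_job(): hands the job in, once; it reports no verdict.
The state is a dict: "time": time; "q": joint angles; "joint_velocities": joint speeds; "effort": joint torques, N m; "position": TCP position; "orientation": TCP orientation; "wrist_force": force on the tool from outside, world axes, zero at the start; "wrist_torque": the same for the moment, N m; "finger_gap": finger opening in m.
Only numpy, scipy, OpenCV 4.12 (cv2) and the standard library are available. Lean on these libraries where they do the work, as an engineer would, in place of code of your own. Each camera call takes 0.05 s, during which the arm holds its last target.

TASK

Put the candy pots away: unclip every pot from the bamboo tray by holding in the red button on its grip while you pull it up, and stand each of them, and the loose pot on the table as well, upright on the floor of a cell of its own in the hexagonal candy box. When all are in, press the red knee of the locked lid stay to break it, then lower the lid gently until it is fully shut. Leave the teapot, cups and caddy where they are.

Things in the scene. Friction and masses are not known exactly. Their poses are not given: they have to be found in the camera images.
- pot1: candy pot clipped upright in a tray dock; may be absent (so may pot2 to pot4). Celadon cup 54 mm across, 34 mm high, closed on top. Origin: centre of underside, z up. Grip at heights 52 to 88 mm: fixed dark plate 30 mm wide (x), back face at y = -16 mm; red button opposite, 24 mm wide, face at y = +20 mm. Squeezed across y the grip is 28 mm thick, its middle at y = -2 mm. Top 88 mm, 0.18 kg.
- pot2: clipped candy pot, 88 mm high, 0.18 kg, like pot1 in every size and axis. May be absent.
- pot3: clipped candy pot, 88 mm high, 0.18 kg, like pot1 in every size and axis. May be absent.
- pot4: clipped candy pot, 88 mm high, 0.18 kg, like pot1 in every size and axis. May be absent.
- stray: loose candy pot, 88 mm high, 0.18 kg, like pot1 in every size and axis. It is always there, unclipped, upright on the table at the start.
- pot1_button (a joint): travel of pot1's red button, m: 0 = out, 0.008 = fully in (towards the pot's -y). Sprung: 3 N to start, 7 N fully in; springs out when let go. It carries a brass crossbar 74 mm long along x (two ears beyond the cup), 10 mm wide, at heights 35 to 41 mm, lying at y = -2 to +8 mm, 8 mm nearer -y when pressed. Pinching plate and button between the fingers with 15 N or more keeps it in.
- pot2_button (a joint): the same for pot2
- pot3_button (a joint): the same for pot3
- pot4_button (a joint): the same for pot4
- stray_button (a joint): the same for stray
- tray: fixed bamboo tray, 220 (x) by 260 mm (y), slatted top 20 mm up; origin: centre of underside. Four dark docks; foot rims 6 mm high. Each pot's two ears are caught under lips on dark posts at pot x = +-30 to 46, y = 3 to 20 mm, tops 49 mm above the pot's underside. Pot +y = tray +y. With the button held in a pot lifts straight out (50 mm clears); otherwise it stays.
- box: hexagonal wooden candy box, 260 mm across flats, fixed; flats face +x and -x. Origin: centre of underside. Inner floor 20 mm up; outer walls 6 mm thick, to 65 mm up; 3 mm walls to 64 mm between six triangular cells centred 87 mm from the middle at 0, 60, .. 300 degrees from box +x (0: beside the lid); each takes a circle 82 mm across and has a corner at the middle.
- lid (a joint): angle of the lid, a hollow hexagonal cap 260 mm across flats, 56 mm deep, 0.28 kg: 0 = standing open (about 95 degrees, top 0.33 m above the table), 1.658 = fully shut (flat top 121 mm above the table). Stiff, damped hinge: it stays where put; 3 N down near the front edge moves it. Hinge line: box x = 130, z = 65 mm. Cannot be lowered while the stay is locked.
- knee (a joint): bend of the folding stay: 0 = locked, just over centre; grows as the knee is pressed down; about 3.2 with the lid shut.
- knee_pad (a point): middle, on the axis, of the red push bar on the knee of the brass stay: 20 mm thick, 42 mm long along the box's y, on the box's +y side, 199 mm from its middle, 138 mm up when locked. Pressed from above (a few N) the stay breaks; it swings down about a pivot 117 mm away at box x = -20, z = 65 mm, drawing the lid down (up to 15 N): 70 mm down the lid is about three quarters shut.
- lid_front (a point): point on the lid's outer face on its middle line, 230 mm from the hinge, 30 mm from the free front edge; where to press to shut it.
- teapot: celadon teapot, 125 mm across, 115 mm high; origin: centre of its underside. Bystander: leave it standing where it is.
- cup1: small celadon cup, 72 mm across, 55 mm high; origin: centre of its underside. Bystander: leave it standing where it is.
- cup2: small celadon cup, as cup1; origin: centre of its underside. Bystander: leave it standing where it is.
- cup3: small celadon cup, as cup1; origin: centre of its underside. Bystander: leave it standing where it is.
- cup4: small celadon cup, as cup1; origin: centre of its underside. Bystander: leave it standing where it is.
- caddy: green tea caddy jar, 72 mm across, 110 mm high; origin: centre of its underside. Bystander: leave it standing where it is.

How it is judged:
On the way, in this order (a step that is already met when the one before it is completed fails the run):
1. every pot stands upright on the floor of a cell of the box, let go, the lid still open on its locked stay (z of each of pot1, pot2, pot3, pot4, stray in the frame of box below 0.027 m and horizontal distance between each of pot1, pot2, pot3, pot4, stray and box below 0.115 m and angle between each of pot1, pot2, pot3, pot4, stray's own z axis and vertical below 0.2 rad and linear speed of each of pot1, pot2, pot3, pot4, stray below 0.02 m/s and value of joint lid below 0.15 rad and contact force between the fingers and pot1 below 0.5 N and contact force between the fingers and pot2 below 0.5 N and contact force between the fingers and pot3 below 0.5 N and contact force between the fingers and pot4 below 0.5 N and contact force between the fingers and stray below 0.5 N), for 0.2 s.
2. the knee of the stay has been pressed through (0.3 rad or more) (value of joint knee above 0.3 rad), for 0.1 s.
At the end, for the whole second after the job is handed in: every pot stands upright (within 0.2 rad) and at rest on the floor of the box (underside within 7 mm of the floor, within 115 mm of the box's middle; a cell holds only one), and the lid is shut to within 0.058 rad (z of each of pot1, pot2, pot3, pot4, stray in the frame of box below 0.027 m and horizontal distance between each of pot1, pot2, pot3, pot4, stray and box below 0.115 m and angle between each of pot1, pot2, pot3, pot4, stray's own z axis and vertical below 0.2 rad and linear speed of each of pot1, pot2, pot3, pot4, stray below 0.02 m/s and value of joint lid above 1.6 rad); the robot touches nothing.
It fails at once if a tea thing (teapot, cup, caddy) is pushed more than 30 mm (distance of any of teapot, cup1, cup2, cup3, cup4, caddy from where it was at the start of the episode above 0.03 m).
It fails at once if the lid is slammed (closing faster than 3 rad/s within 0.2 rad of shut) (value of joint lid above 1.458 rad and velocity of joint lid above 3 rad/s).
Of pot1, pot2, pot3, pot4 only 3 to 4 are there at a start; the rules pass over those that are not, and their reading is None.
At some moment in a run one of stray may be knocked a few centimetres aside while the robot is not near it.
It also fails if it takes over 200 s, if anything falls off the work surface, if the arm or the gripper's body presses on something with over 40 N, if the wrist force passes 120 N, or if a joint passes its speed limit or range.

## Working session

There is one attempt and no reset: what is moved stays moved. The work goes in short steps, Python scripts to look and compute and a tool call to move; the robot and the scene stay as the last step left them, time stands still between calls to the robot, and variables do not carry over. Pictures are saved under pics/ and viewed, and the job is handed in when it is done.

Besides the shell and the picture viewer there is one more tool, called after ">>>" in YAML: its name, and indented under it one key for each argument. apply_moves: Moves the arm, as the interface text tells. Its arguments: {"type":"object","properties":{"series":{"type":"string"},"jaw":{"type":"number"},"force":{"type":"number"}},"required":["series"]}

```bash
ls; mkdir -p pics; python3 - <<'E'
from station import r, imaging, order
import cv2
print(r.get_state(), r.pinch_z)
for n in ("side","top","wrist"):
    c=imaging.calibration(n); print(n,c)
    cv2.imwrite(f"pics/{n}0.png",imaging.get_image(n))
E
```

```text
pics
{'time': 0.0, 'q': array([-1.31001059e+00,  3.42740797e-01,  1.52501670e+00, -2.71617627e-05,
        1.27544137e+00, -1.46018706e-01]), 'joint_velocities': array([-0.0020244 ,  0.00057075, -0.00020349, -0.00236113, -0.00199061,
       -0.00055365]), 'effort': array([-1.62000557e-03, -4.33686411e+01, -2.46011442e+01, -1.77525039e-04,
        7.90069374e-03, -1.12807197e-05]), 'position': array([ 0.20761369, -0.48170478,  0.20261675]), 'orientation': array([-5.24681511e-04,  8.35369069e-01, -5.49688888e-01, -6.08159775e-04]), 'wrist_force': array([ 0.28502555, -0.17022294, -0.09642812]), 'wrist_torque': array([-0.0097143 , -0.05962474, -0.0324433 ]), 'finger_gap': 0.08568231882805383} 0.0187
side {'fx': 429.464680118398, 'fy': 429.464680118398, 'cx': 282.874765080409, 'cy': 206.77599780392285, 'extrinsics': array([[-0.93447655, -0.17206193,  0.31168616,  0.16663345],
       [-0.35591304,  0.47340061, -0.80574051,  0.90901603],
       [-0.00891515, -0.86387879, -0.50362085,  0.79137743],
       [ 0.        ,  0.        ,  0.        ,  1.        ]])}
top {'fx': 389.51146215864094, 'fy': 389.51146215864094, 'cx': 282.0131985693042, 'cy': 210.8473966929886, 'extrinsics': array([[ 0.01672449, -0.98914826,  0.14596576,  0.3362064 ],
       [-0.99954881, -0.02018293, -0.02224471, -0.03593955],
       [ 0.02494933, -0.14552788, -0.98903952,  1.51876448],
       [ 0.        ,  0.        ,  0.        ,  1.        ]])}
wrist {'fx': 365.40172994914906, 'fy': 365.40172994914906, 'cx': 280.88819048484356, 'cy': 202.4593079809881, 'extrinsics': array([[ 0.39712695, -0.86720405, -0.30041194,  0.28503468],
       [-0.91776175, -0.37592135, -0.12804884, -0.45031858],
       [-0.00188679,  0.32655823, -0.9451752 ,  0.37362384],
       [ 0.        ,  0.        ,  0.        ,  1.        ]])}
```

View pics/side0.png

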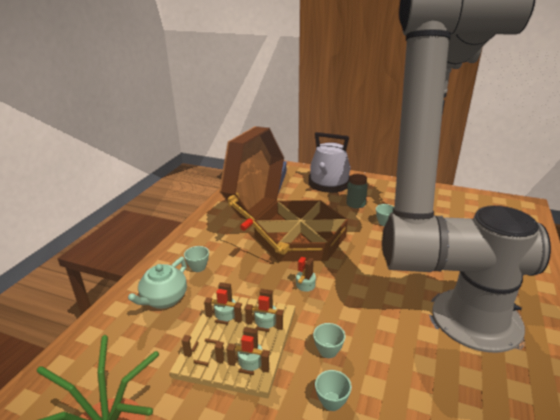

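View pics/top0.png

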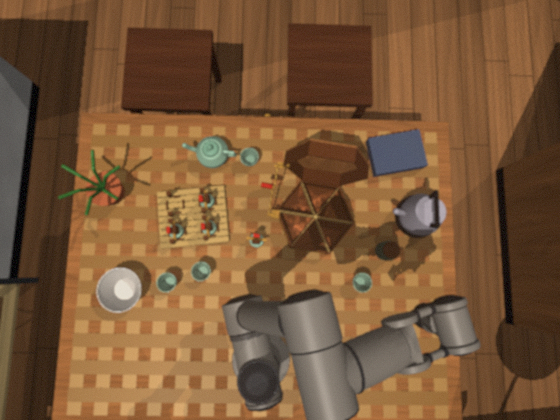

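View pics/wrist0.png

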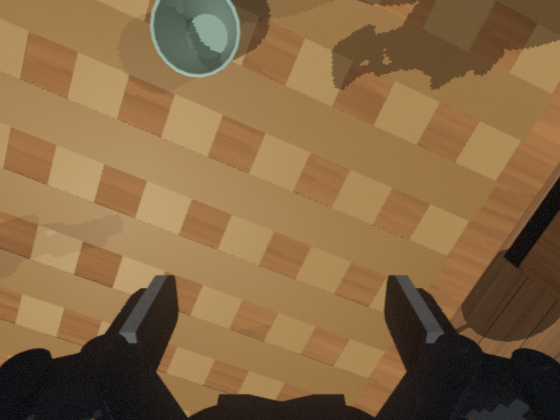

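```bash
python3 - <<'E'
import cv2
t=cv2.imread("pics/top0.png"); 
cv2.imwrite("pics/top0a.png",cv2.resize(t[110:300,140:420][:, :],None,fx=2.85,fy=2.85,interpolation=cv2.INTER_CUBIC))
cv2.imwrite("pics/top0b.png",cv2.resize(t[175:255,145:275],None,fx=6,fy=6,interpolation=cv2.INTER_CUBIC))
s=cv2.imread("pics/side0.png"); 
cv2.imwrite("pics/side0a.png",cv2.resize(s[250:400,160:360],None,fx=4,fy=4,interpolation=cv2.INTER_CUBIC))
E
```

```text
(no output)
```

View pics/top0a.png

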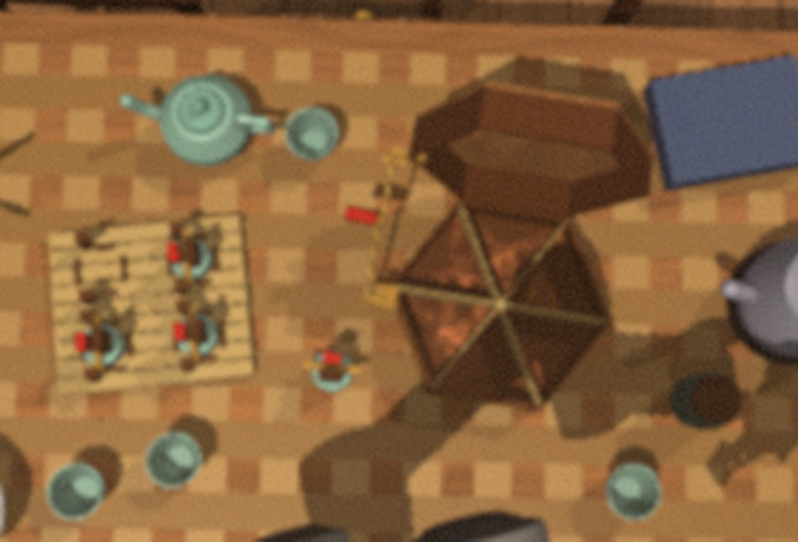

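View pics/top0b.png

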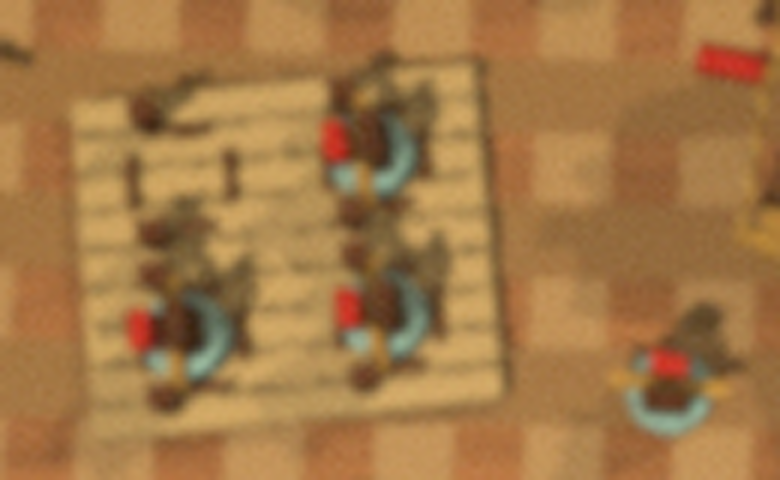

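View pics/side0a.png

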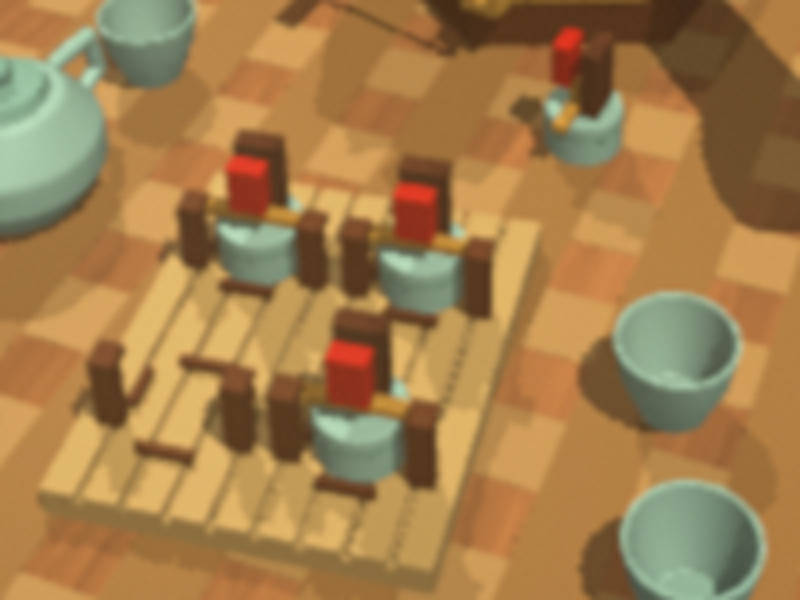

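```bash
cat > h.py <<'E'
import numpy as np, cv2
from station import r, imaging, order
from scipy.spatial.transform import Rotation as R
def ray(c,u,v):
    d=np.array([(u-c['cx'])/c['fx'],(v-c['cy'])/c['fy'],1.]); E=c['extrinsics']
    return E[:3,3],E[:3,:3]@d
def onz(c,u,v,z):
    o,d=ray(c,u,v); return o+d*(z-o[2])/d[2]
def tri(c1,p1,c2,p2):
    o1,d1=ray(c1,*p1);o2,d2=ray(c2,*p2)
    A=np.stack([d1,-d2],1); s=np.linalg.lstsq(A,o2-o1,rcond=None)[0]
    a=o1+s[0]*d1;b=o2+s[1]*d2
    return (a+b)/2,np.linalg.norm(a-b)
def proj(c,p):
    E=c['extrinsics'];q=E[:3,:3].T@(np.array(p)-E[:3,3]);return c['fx']*q[0]/q[2]+c['cx'],c['fy']*q[1]/q[2]+c['cy']
def red(im):
    h=cv2.cvtColor(im,cv2.COLOR_BGR2HSV)
    return cv2.inRange(h,(0,190,110),(6,255,255))|cv2.inRange(h,(172,190,110),(180,255,255))
def blobs(m,amin=15):
    n,l,s,c=cv2.connectedComponentsWithStats(m); return [(c[i].round(1),s[i][4],s[i][:4]) for i in range(1,n) if s[i][4]>=amin]
def snap(name,fn=None):
    c=imaging.calibration(name); im=imaging.get_image(name)
    if fn: cv2.imwrite(f"pics/{fn}.png",im)
    return c,im
def tcp():
    s=r.get_state(); q=s['orientation']; Rm=R.from_quat([q[1],q[2],q[3],q[0]]).as_matrix()
    return s,s['position'],Rm
def go(p,yaw=None,verbose=True):
    """needed shift in tool axes (units of 0.2m) & turn (units of pi) to reach p with tool down and jaw x at yaw (deg, mod 180)"""
    s,P,Rm=tcp()
    d=Rm.T@(np.array(p)-P)
    print("pos",P.round(4),"shift units",(d/0.2).round(4), 'q',s['q'].round(2),'gap',round(s['finger_gap'],4))
    if yaw is not None:
        a=np.deg2rad(yaw); x=np.array([np.cos(a),np.sin(a),0])
        if x@Rm[:,0]<0 and not verbose: x=-x
        T=np.stack([x,np.cross([0,0,-1],x),[0,0,-1]],1)
        rv=R.from_matrix(Rm.T@T).as_rotvec(); print("yaw now",np.rad2deg(np.arctan2(Rm[1,0],Rm[0,0])).round(2),"turn units",(rv/np.pi).round(4))
E
python3 - <<'E'
from h import *
for n in("top","side"):
    im=cv2.imread(f"pics/{n}0.png");c=imaging.calibration(n)
    for b in blobs(red(im),6): print(n,b, onz(c,*b[0],.1).round(3))
c=imaging.calibration("top")
f=lambda u,v:(140+u/2.85,110+v/2.85)
for nm,uv,z in [("ctr",(500,303),.064),("c+y",(400,290),.064),("lefttray",(50,235),.02),("",(242,213),.02),("",(253,373),.02),("",(60,395),.02),("wall330",(462,210),.064),("30",(565,222),.064),("270",(605,320),.064),("150",(432,388),.064),("210",(540,403),.064)]:
    print(nm,onz(c,*f(*uv),z).round(3))
E
```

```text
top (array([266.3, 185.2]), np.int32(39), array([262, 183,  10,   5], dtype=int32)) [ 0.641 -0.008  0.1  ]
top (array([200.4, 198.2]), np.int32(20), array([199, 196,   4,   6], dtype=int32)) [0.587 0.233 0.1  ]
top (array([202.9, 226.1]), np.int32(14), array([202, 224,   3,   5], dtype=int32)) [0.484 0.219 0.1  ]
top (array([168.4, 229.7]), np.int32(18), array([167, 227,   4,   6], dtype=int32)) [0.468 0.343 0.1  ]
top (array([256.1, 235.2]), np.int32(16), array([254, 233,   5,   5], dtype=int32)) [0.454 0.025 0.1  ]
side (array([246. , 223.9]), np.int32(77), array([241, 219,  11,  11], dtype=int32)) [ 0.662 -0.064  0.1  ]
side (array([301.3, 262.7]), np.int32(74), array([298, 257,   8,  14], dtype=int32)) [0.446 0.057 0.1  ]
side (array([221.8, 295.4]), np.int32(121), array([217, 289,  10,  14], dtype=int32)) [0.582 0.241 0.1  ]
side (array([263.6, 302.3]), np.int32(127), array([259, 296,  10,  14], dtype=int32)) [0.48  0.228 0.1  ]
side (array([247.1, 342.6]), np.int32(156), array([242, 335,  12,  16], dtype=int32)) [0.465 0.351 0.1  ]
ctr [ 0.533 -0.195  0.064]
c+y [ 0.547 -0.062  0.064]
lefttray [0.62  0.415 0.02 ]
 [0.656 0.156 0.02 ]
 [0.437 0.133 0.02 ]
 [0.403 0.388 0.02 ]
wall330 [ 0.657 -0.144  0.064]
30 [ 0.644 -0.282  0.064]
270 [ 0.513 -0.335  0.064]
150 [ 0.419 -0.107  0.064]
210 [ 0.402 -0.248  0.064]
```

```bash
python3 - <<'E'
from h import *
go([.43,.02,.26],0)
E
```

```text
pos [ 0.2077 -0.4818  0.2028] shift units [-1.8649 -2.0138 -0.2836] q [-1.31  0.34  1.52  0.    1.28 -0.15] gap 0.0857
yaw now -66.69 turn units [-3.000e-04  3.000e-04 -3.705e-01]
```

>>> apply_moves:
  series: "0 0 -0.15 0 0 -0.05; 0 0 -0.14 0 0 -0.055; 0 0 0 0 0 -0.055; 0 0 0 0 0 -0.055; 0 0 0 0 0 -0.055; 0 0 0 0 0 -0.055; 0 0 0 0 0 -0.045"
  jaw: 1
  force: 40

```text
time: 1.02
position: [0.2077, -0.482, 0.261]
orientation: [-0.0, 1.0, 0.002, -0.0]
wrist_force: [0.3, 0.2, 0.4]
finger_gap: 0.0854
```

```bash
python3 - <<'E'
from h import *
go([.43,.02,.26],0)
E
```

```text
pos [ 0.2077 -0.482   0.261 ] shift units [ 1.12   -2.5061  0.0063] q [-1.31  0.3   1.42  0.    1.42 -1.31] gap 0.0854
yaw now 0.2 turn units [-0.0002  0.      0.0011]
```

>>> apply_moves:
  series: "0.124 -0.278 0 0 0 0; 0.124 -0.278 0 0 0 0; 0.124 -0.278 0 0 0 0; 0.124 -0.278 0 0 0 0; 0.124 -0.278 0 0 0 0; 0.124 -0.278 0 0 0 0; 0.124 -0.278 0 0 0 0; 0.124 -0.278 0 0 0 0; 0.124 -0.278 0 0 0 0; 0 0 0 0 0 0"

```text
time: 2.28
position: [0.4323, 0.0216, 0.2609]
orientation: [-0.0, 1.0, 0.003, -0.0]
wrist_force: [0.0, -0.2, -0.2]
finger_gap: 0.0852
```

```bash
python3 - <<'E'
from h import *
go([.43,.02,.26],0)
snap("wrist","w1");snap("top","t1")
E
```

```text
pos [0.4323 0.0216 0.2609] shift units [-0.0115  0.0081  0.0043] q [-0.13  0.13  1.65  0.    1.37 -0.13] gap 0.0852
yaw now 0.3 turn units [-0.0003  0.0002  0.0017]
```

View pics/w1.png

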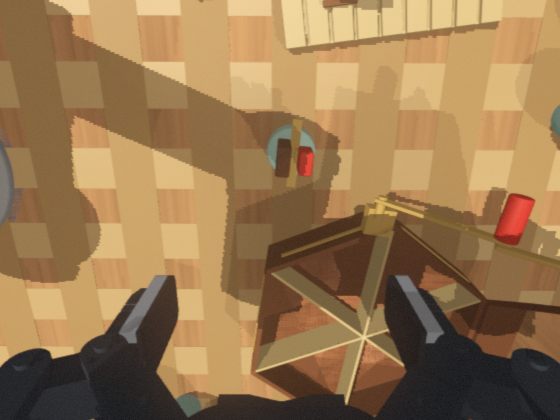

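```bash
python3 - <<'E'
from h import *
im=cv2.imread("pics/w1.png");cv2.imwrite("pics/w1a.png",cv2.resize(im[105:205,225:355],None,fx=6,fy=6,interpolation=cv2.INTER_CUBIC))
cv2.imwrite("pics/w1b.png",cv2.resize(im[190:400,240:530],None,fx=2.75,fy=2.75,interpolation=cv2.INTER_CUBIC))
E
```

```text
(no output)
```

View pics/w1a.png

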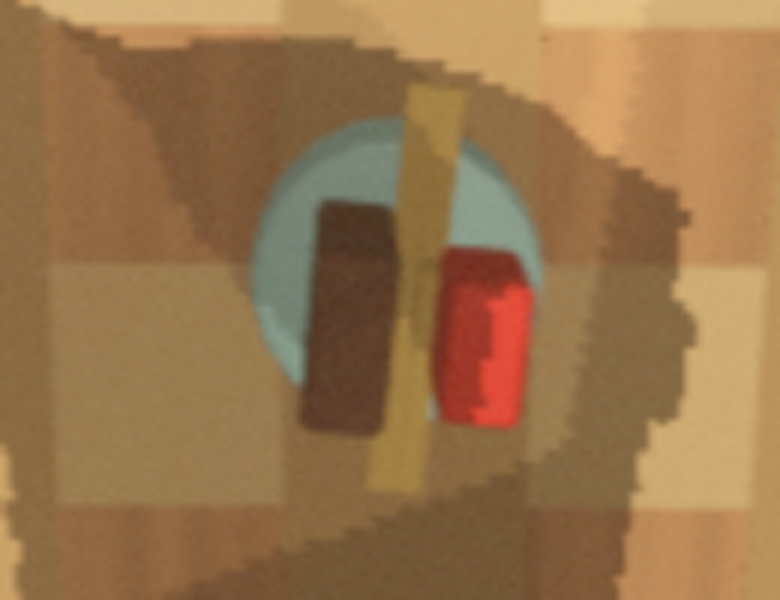

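View pics/w1b.png

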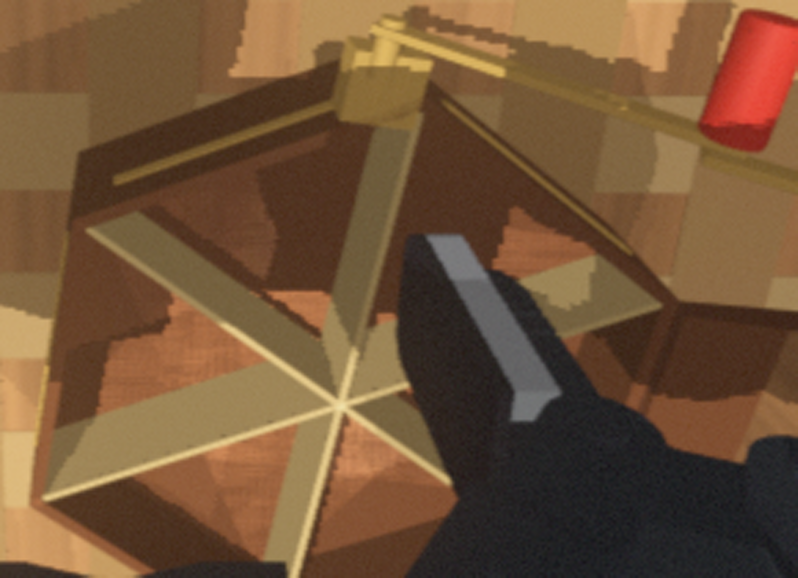

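```bash
python3 - <<'E'
from h import *
c=imaging.calibration("wrist")
f=lambda u,v:((u+.5)/6-.5+225,(v+.5)/6-.5+105)
g=lambda u,v:((u+.5)/2.75-.5+240,(v+.5)/2.75-.5+190)
a=onz(c,*f(436,88),.041);b=onz(c,*f(397,491),.041);print("bar",a.round(4),b.round(4),np.linalg.norm(a-b),np.rad2deg(np.arctan2(*(a-b)[[1,0]])),(a+b)/2)
P=[onz(c,*f(*q),.088) for q in [(315,258),(397,262),(385,436),(302,430)]];print("plate",np.round(P,4),np.mean(P,0))
Q=[onz(c,*f(*q),.088) for q in [(443,282),(530,290),(520,428),(436,420)]];print("red",np.round(Q,4),np.mean(Q,0))
print("cup L,R",onz(c,*f(252,265),.034),onz(c,*f(543,265),.034))
pts={'ctr':(342,405),'330?':(663,305),'90end':(418,118),'150':(88,230),'210':(42,497),'150b':(460,485),'270':(293,575)}
W={k:onz(c,*g(*v),.064) for k,v in pts.items()}
for k,v in W.items(): d=v-W['ctr'];print(k,v.round(4),np.linalg.norm(d).round(4),np.rad2deg(np.arctan2(d[1],d[0])).round(1))
c2=imaging.calibration("top");im=cv2.imread("pics/t1.png")
for x in blobs(red(im),6): print(x[0],onz(c2,*x[0],.1).round(3))
E
```

```text
bar [0.4482 0.0583 0.041 ] [ 0.4422 -0.0151  0.041 ] 0.07368949196706469 85.31972224732614 [0.44523014 0.02158278 0.041     ]
plate [[0.4276 0.0371 0.088 ]
 [0.4405 0.0365 0.088 ]
 [0.4389 0.0081 0.088 ]
 [0.4254 0.0091 0.088 ]] [0.43310908 0.02269292 0.088     ]
red [[0.4478 0.0333 0.088 ]
 [0.4616 0.0321 0.088 ]
 [0.4607 0.0095 0.088 ]
 [0.4471 0.0108 0.088 ]] [0.45432882 0.02142511 0.088     ]
cup L,R [0.41545345 0.02574594 0.034     ] [0.46861219 0.02587374 0.034     ]
ctr [ 0.5331 -0.1994  0.064 ] 0.0 0.0
330? [ 0.666  -0.1473  0.064 ] 0.1428 21.4
90end [ 0.5528 -0.0608  0.064 ] 0.1401 81.9
150 [ 0.421  -0.1117  0.064 ] 0.1423 142.0
210 [ 0.3989 -0.2512  0.064 ] 0.1438 -158.9
150b [ 0.5905 -0.2437  0.064 ] 0.0725 -37.6
270 [ 0.5173 -0.2975  0.064 ] 0.0993 -99.2
[265.9 185.2] [ 0.641 -0.006  0.1  ]
[200.4 198.2] [0.587 0.233 0.1  ]
[202.8 226.1] [0.484 0.22  0.1  ]
[168.2 229.6] [0.468 0.344 0.1  ]
```

>>> apply_moves:
  series: "0.03 0 0 0 0 0.0278; 0 0 0 0 0 0"

```text
time: 2.62
position: [0.4376, 0.0164, 0.2612]
orientation: [0.0, 0.999, -0.045, -0.0]
wrist_force: [-0.3, 0.6, -0.6]
finger_gap: 0.085
```

```bash
python3 - <<'E'
from h import *
go([.4402,.0221,.056],-4.7)
E
```

```text
pos [0.4376 0.0164 0.2612] shift units [ 0.0108 -0.0299  1.026 ] q [-0.14  0.14  1.64 -0.    1.37 -0.05] gap 0.085
yaw now -5.2 turn units [ 0.0001  0.0001 -0.0028]
```

>>> apply_moves:
  series: "0.011 -0.03 0.25 0 0 -0.0028; 0 0 0.25 0 0 0; 0 0 0.25 0 0 0; 0 0 0 0 0 0; 0 0 0 0 0 0"

```text
time: 3.25
position: [0.4416, 0.0229, 0.1129]
orientation: [0.0, 0.999, -0.04, 0.001]
wrist_force: [-0.5, 0.2, 0.4]
finger_gap: 0.0853
```

```bash
python3 - <<'E'
from h import *
go([.4402,.0221,.056],-4.7)
snap("wrist","w2")
E
```

```text
pos [0.4416 0.0229 0.1129] shift units [-0.0071  0.0043  0.2847] q [-0.12  0.3   1.87 -0.    0.97 -0.04] gap 0.0853
yaw now -4.62 turn units [ 0.0001 -0.0007  0.0005]
```

View pics/w2.png

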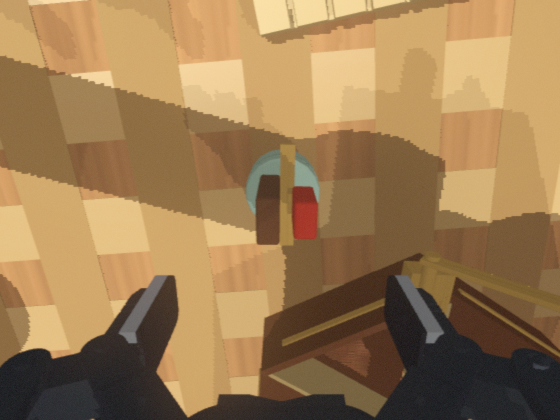

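>>> apply_moves:
  series: "-0.007 0.004 0.14 0 0 0; 0 0 0.14 0 0 0; 0 0 0 0 0 0"

```text
time: 3.68
position: [0.4391, 0.0228, 0.0557]
orientation: [0.0, 0.999, -0.04, -0.0]
wrist_force: [0.5, 0.9, 0.8]
finger_gap: 0.0855
```

>>> apply_moves:
  series: "0 0 0 0 0 0; 0 0 0 0 0 0; 0 0 0 0 0 0; 0 0 0 0 0 0; 0 0 0 0 0 0; 0 0 0 0 0 0"
  jaw: 0
  force: 35

```text
time: 4.42
position: [0.4406, 0.0226, 0.0592]
orientation: [0.0, 0.999, -0.04, 0.003]
wrist_force: [-11.2, -0.6, 37.2]
finger_gap: 0.0123
```

```bash
python3 - <<'E'
from h import *
go([.4402,.0221,.056],-4.7)
snap("wrist","w3")
E
```

```text
pos [0.4406 0.0226 0.0592] shift units [-0.0018  0.0027  0.0161] q [-0.12  0.38  1.94 -0.    0.82 -0.04] gap 0.0123
yaw now -4.57 turn units [ 0.0002 -0.0017  0.0007]
```

View pics/w3.png

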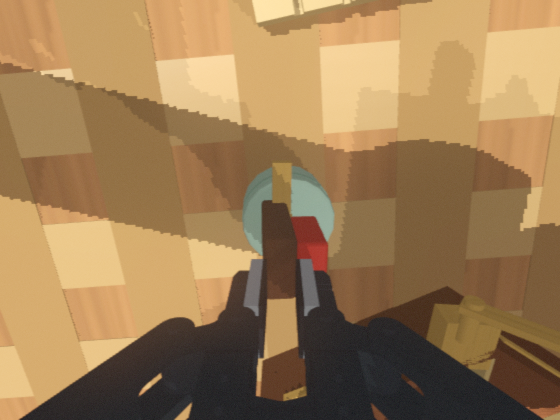

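```bash
python3 - <<'E'
from h import *
im=cv2.imread("pics/w3.png");cv2.imwrite("pics/w3a.png",cv2.resize(im[150:350,200:400],None,fx=3,fy=3,interpolation=cv2.INTER_CUBIC))
c=imaging.calibration("wrist"); s,P,Rm=tcp()
print("tcp",proj(c,P),"pinch",proj(c,P-Rm[:,2]*.0187))
for y in (-.011,.011):
  for x in (-.006,.006,-.02,.02): print(x,y,np.round(proj(c,P+Rm@[x,y,0])))
po=np.array([.4422,.0219,0]);a=np.deg2rad(-94.7);X=np.array([np.cos(a),np.sin(a),0]);Y=np.array([-X[1],X[0],0])
for n,(x,y,z) in dict(pl1=(-15,-16,88),pl2=(15,-16,88),pl3=(-15,-3,88),bt=(-12,20,88),bt2=(12,20,88),bt3=(12,12,88)).items(): print(n,np.round(proj(c,po+X*x/1e3+Y*y/1e3+[0,0,z/1e3])))
snap("side","s3")
im=cv2.imread("pics/s3.png");cv2.imwrite("pics/s3a.png",cv2.resize(im[180:330,200:400],None,fx=4,fy=4,interpolation=cv2.INTER_CUBIC))
E
```

```text
tcp (np.float64(280.60227460041483), np.float64(245.76381010038122)) pinch (np.float64(280.561620492957), np.float64(263.2923711388036))
-0.006 -0.011 [269. 226.]
0.006 -0.011 [292. 226.]
-0.02 -0.011 [241. 226.]
0.02 -0.011 [320. 226.]
-0.006 0.011 [269. 265.]
0.006 0.011 [292. 265.]
-0.02 0.011 [243. 265.]
0.02 0.011 [319. 265.]
pl1 [248. 245.]
pl2 [249. 305.]
pl3 [278. 245.]
bt [331. 251.]
bt2 [329. 299.]
bt3 [311. 299.]
```

View pics/w3a.png

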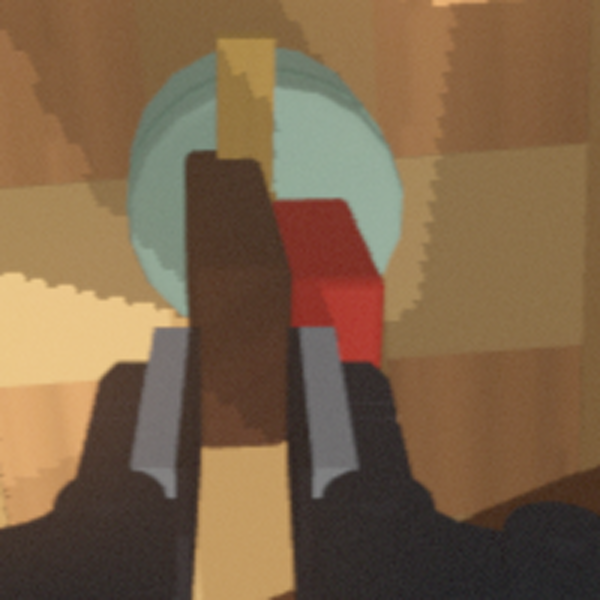

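View pics/s3a.png

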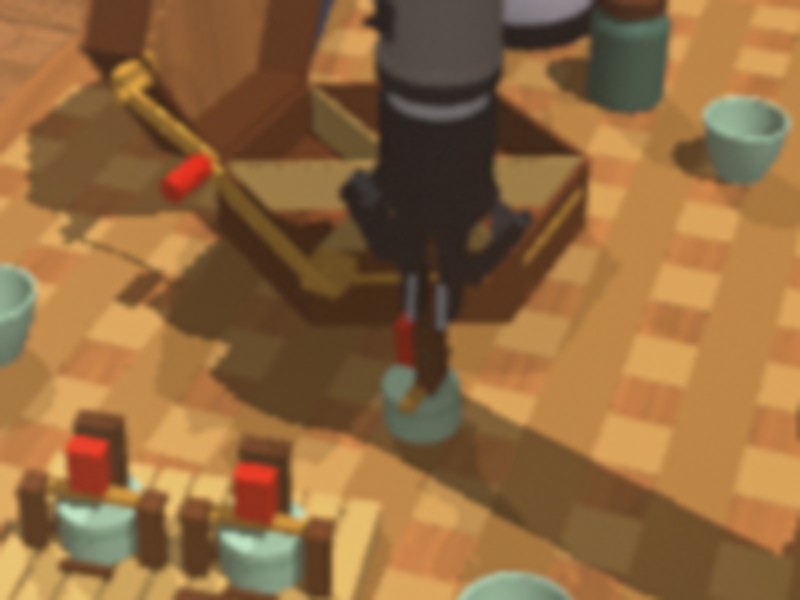

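```bash
python3 - <<'E'
from h import *
c=imaging.calibration("side")
for u,v in [(411,322),(442,328)]:
  u=(u+.5)/4-.5+200;v=(v+.5)/4-.5+180
  for z in (.05,.06,.07,.08,.09,.1): print(z,onz(c,u,v,z).round(4))
s=r.get_state();print(s['position'],s['wrist_force'],s['finger_gap'],s['q'].round(4))
E
```

```text
0.05 [ 0.4672 -0.0164  0.05  ]
0.06 [ 0.4632 -0.0039  0.06  ]
0.07 [0.4591 0.0086 0.07  ]
0.08 [0.4551 0.021  0.08  ]
0.09 [0.451  0.0335 0.09  ]
0.1 [0.447 0.046 0.1  ]
0.05 [ 0.4446 -0.0174  0.05  ]
0.06 [ 0.4409 -0.0049  0.06  ]
0.07 [0.4371 0.0076 0.07  ]
0.08 [0.4334 0.0201 0.08  ]
0.09 [0.4296 0.0326 0.09  ]
0.1 [0.4259 0.0451 0.1   ]
[0.44056002 0.02262124 0.05921254] [-9.92941623 -0.90330106 38.63334034] 0.012472724383270807 [-1.2230e-01  3.7760e-01  1.9431e+00 -7.0000e-04  8.1560e-01 -4.2200e-02]
```

>>> apply_moves:
  series: "0 0 0 0 0 0; 0 0 0 0 0 0; 0 0 0 0 0 0; 0 0 -0.25 0 0 0; 0 0 -0.25 0 0 0; 0 0 -0.1 0 0 0; 0 0 0 0 0 0;0 0 0 0 0 0"
  jaw: 1

```text
time: 5.52
position: [0.4383, 0.0231, 0.1741]
orientation: [-0.0, 0.999, -0.04, -0.001]
wrist_force: [0.1, 0.5, 0.0]
finger_gap: 0.0856
```

```bash
python3 - <<'E'
from h import *
s,P,Rm=tcp();print(P,s['finger_gap'],s['wrist_force'])
c,im=snap("side","s4");snap("wrist","w4")
print("tcp",proj(c,P),[proj(c,P+Rm@[x,0,z]) for x in(-.043,.043) for z in (0,-.03)])
cv2.imwrite("pics/s4a.png",cv2.resize(im[130:330,180:400],None,fx=3.5,fy=3,interpolation=cv2.INTER_CUBIC))
E
```

```text
[0.43825283 0.02306214 0.1741475 ] 0.08556515308156452 [0.06813233 0.49681305 0.02396502]
tcp (np.float64(308.8136689705616), np.float64(232.73893184030328)) [(np.float64(324.45147169434614), np.float64(236.63031993289994)), (np.float64(324.9046517964468), np.float64(226.71894813516718)), (np.float64(293.62535385214886), np.float64(228.95939646424284)), (np.float64(293.6465687676276), np.float64(219.23257698705316))]
```

View pics/s4a.png

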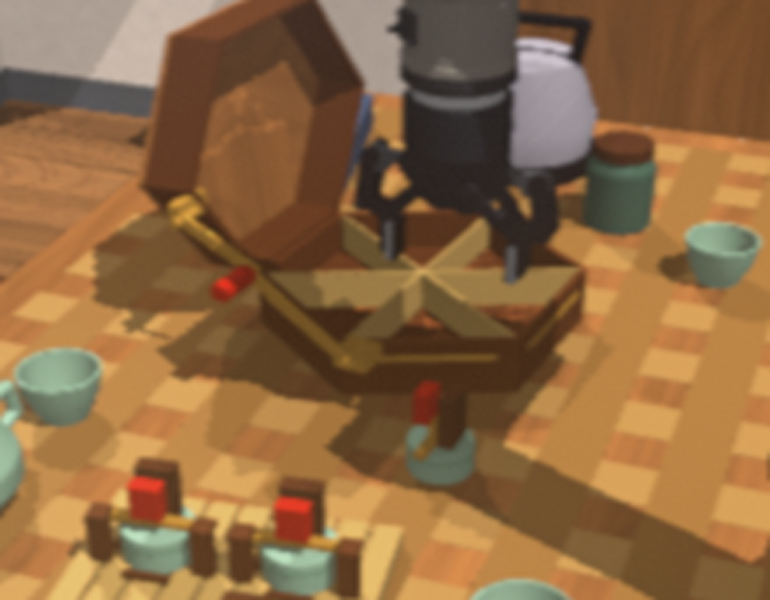

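View pics/w4.png

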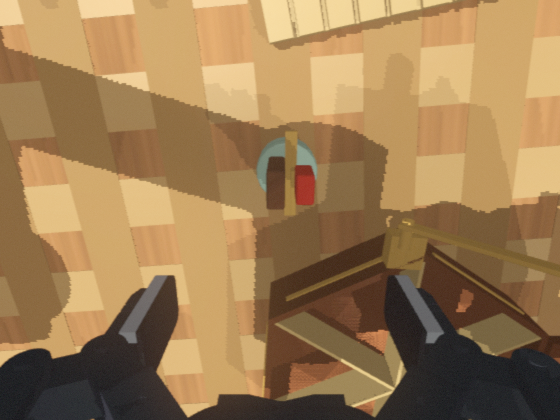

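```bash
python3 - <<'E'
from h import *
im=cv2.imread("pics/w4.png");cv2.imwrite("pics/w4a.png",cv2.resize(im[115:225,230:345],None,fx=5,fy=5,interpolation=cv2.INTER_CUBIC))
E
```

```text
(no output)
```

View pics/w4a.png

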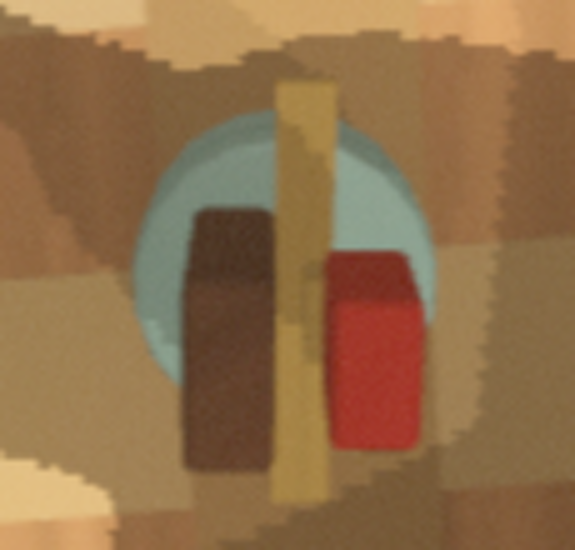

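```bash
cat >> h.py <<'E'
def pot(c,f,bar,plate,redq,base=0.):
    a,b=[onz(c,*f(*q),base+.041) for q in bar]   # (pot -x end, +x end) order any
    P=np.array([onz(c,*f(*q),base+.088) for q in plate]);Q=np.array([onz(c,*f(*q),base+.088) for q in redq])
    X=(a-b)/np.linalg.norm(a-b); Y=np.array([-X[1],X[0],0])
    if Y@(Q.mean(0)-P.mean(0))<0: X,Y=-X,-Y
    o1=(a+b)/2-.003*Y; o2=P.mean(0)+.0093*Y; o3=Q.mean(0)-.0132*Y
    print("barlen",np.linalg.norm(a-b).round(4),"origins",o1[:2].round(4),o2[:2].round(4),o3[:2].round(4),"yaw y",np.rad2deg(np.arctan2(Y[1],Y[0])).round(2))
    o=o1[:2]*.4+o2[:2]*.4+o3[:2]*.2
    print("origin",o.round(4),"grip",(o-.002*Y[:2]).round(4)); return o,Y
E
python3 - <<'E'
from h import *
c=imaging.calibration("wrist")
f=lambda u,v:((u+.5)/5-.5+230,(v+.5)/5-.5+115)
o,Y=pot(c,f,[(306,82),(300,500)],[(183,280),(273,284),(272,470),(184,470)],[(330,300),(423,302),(419,448),(330,448)])
go([*(o-.002*Y[:2]),.027],np.rad2deg(np.arctan2(Y[1],Y[0])))
E
```

```text
barlen 0.0737 origins [0.4431 0.0259] [0.4434 0.0261] [0.4426 0.0267] yaw y -4.83
origin [0.4431 0.0261] grip [0.4411 0.0263]
pos [0.4382 0.023  0.1739] shift units [ 0.0155 -0.0175  0.7347] q [-0.12  0.22  1.79 -0.    1.14 -0.04] gap 0.0854
yaw now -4.59 turn units [-0.      0.0009  0.0013]
```

>>> apply_moves:
  series: "0.0155 -0.0175 0.1 0 0 0.001; 0 0 0.2 0 0 0; 0 0 0.2 0 0 0; 0 0 0.13 0 0 0; 0 0 0.1 0 0 0; 0 0 0 0 0 0; 0 0 0 0 0 0"

```text
time: 6.5
position: [0.4426, 0.0262, 0.0295]
orientation: [0.0, 0.999, -0.042, -0.0]
wrist_force: [0.1, -0.2, 0.4]
finger_gap: 0.0855
```

```bash
python3 - <<'E'
from h import *
go([.4411,.0263,.027],-4.8)
snap("wrist","w5")
E
```

```text
pos [0.4426 0.0262 0.0295] shift units [-0.0073 -0.      0.0123] q [-0.11  0.44  1.96 -0.    0.74 -0.03] gap 0.0855
yaw now -4.77 turn units [0.     0.     0.0002]
```

View pics/w5.png

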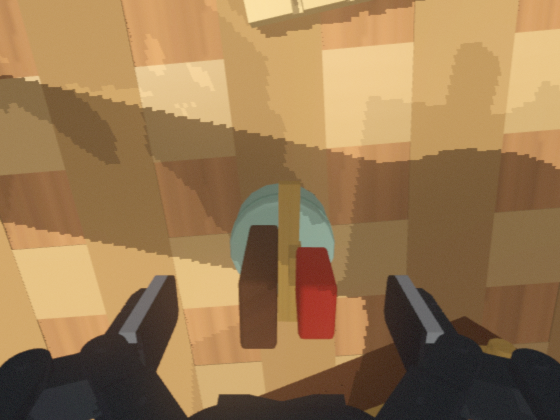

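>>> apply_moves:
  series: "-0.007 0 0.012 0 0 0; 0 0 0 0 0 0; 0 0 0 0 0 0; 0 0 0 0 0 0; 0 0 0 0 0 0; 0 0 0 0 0 0"
  jaw: 0
  force: 35

```text
time: 7.3
position: [0.4407, 0.0263, 0.0276]
orientation: [0.0, 0.999, -0.042, -0.0]
wrist_force: [-3.6, 0.5, 8.8]
finger_gap: 0.0264
```

```bash
python3 - <<'E'
from h import *
snap("wrist","w6")
E
```

```text
(no output)
```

View pics/w6.png

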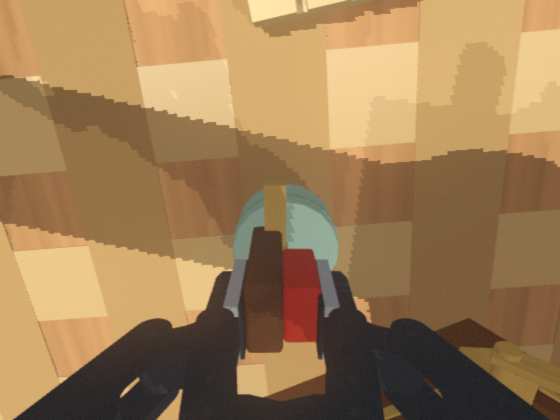

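>>> apply_moves:
  series: "0 0 -0.1 0 0 0.01; 0 0 -0.2 0 0 0.01; 0 0 -0.2 0 0 0; 0 0 -0.1 0 0 0; 0 0 0 0 0 0"

```text
time: 7.98
position: [0.4417, 0.0263, 0.1479]
orientation: [0.0, 0.997, -0.073, 0.001]
wrist_force: [0.1, -0.2, -1.7]
finger_gap: 0.0256
```

```bash
python3 - <<'E'
from h import *
go([.4449,-.1865,.15],-8.3)
E
```

```text
pos [0.4417 0.0263 0.1479] shift units [ 0.1708  1.0502 -0.01  ] q [-0.11  0.25  1.83 -0.    1.06  0.03] gap 0.0256
yaw now -8.37 turn units [-0.     -0.0009 -0.0004]
```

>>> apply_moves:
  series: "0.0427 0.2625 0 0 0 0; 0.0427 0.2625 0 0 0 0; 0.0427 0.2625 0 0 0 0; 0.0427 0.2625 0 0 0 0; 0 0 0 0 0 0; 0 0 0 0 0 0; 0 0 0 0 0 0"

```text
time: 8.85
position: [0.4439, -0.185, 0.1463]
orientation: [-0.0, 0.997, -0.072, -0.001]
wrist_force: [-0.3, 0.6, -3.0]
finger_gap: 0.026
```

```bash
python3 - <<'E'
from h import *
go([.4449,-.1865,.15],-8.3)
snap("wrist","w7")
E
```

```text
pos [ 0.4439 -0.185   0.1463] shift units [ 0.0062  0.0068 -0.0185] q [-0.55  0.32  1.73  0.    1.1  -0.41] gap 0.026
yaw now -8.29 turn units [-0.0002  0.0004  0.0001]
```

View pics/w7.png

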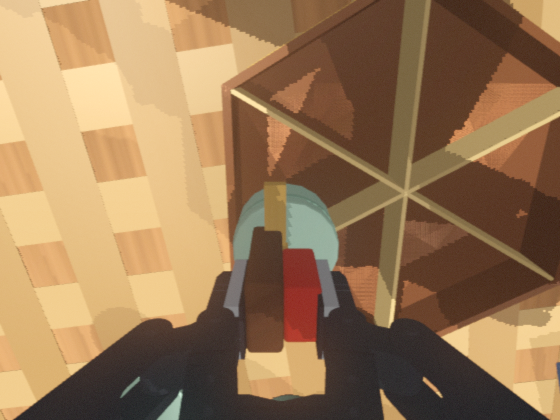

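```bash
python3 - <<'E'
from h import *
im=cv2.imread("pics/w7.png");cv2.imwrite("pics/w7a.png",cv2.resize(im[0:300,200:560],None,fx=2.2,fy=2,interpolation=cv2.INTER_CUBIC))
c=imaging.calibration("wrist")
C=onz(c,405.5,192,.064);print(C)
for uv,a in [((233,90.5),150),((553,278),330),((560,89),30)]:
    d=onz(c,*uv,.064)-C;print(np.linalg.norm(d),np.rad2deg(np.arctan2(d[1],d[0]))-a)
E
```

```text
[ 0.53427355 -0.19475982  0.064     ]
0.14118764791002317 -8.151286804068349
0.1431726249776149 -367.939393874657
0.11838105876743513 -1.0303949131726107
```

View pics/w7a.png

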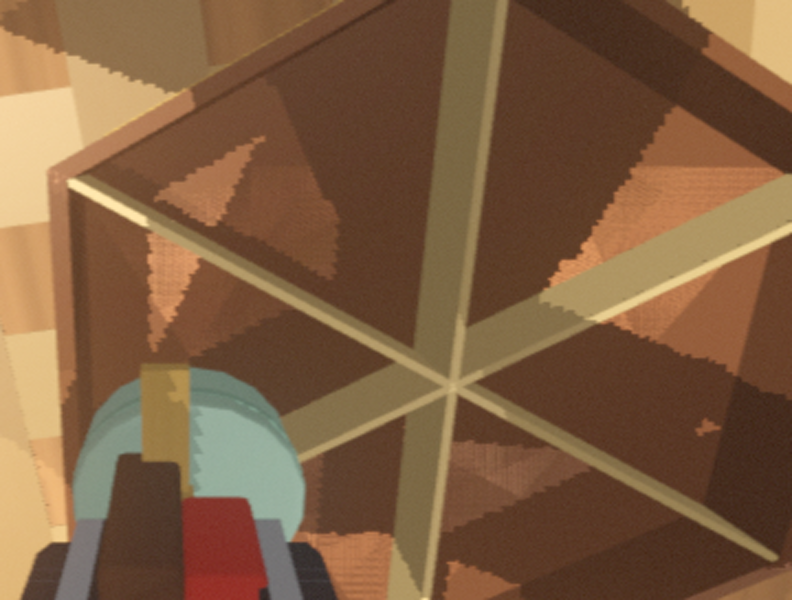

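```bash
python3 - <<'E'
from h import *
go([.4459,-.1837,.049],-8.1)
E
```

```text
pos [ 0.4441 -0.185   0.1466] shift units [ 0.0084 -0.0078  0.4878] q [-0.55  0.32  1.73  0.    1.1  -0.41] gap 0.0264
yaw now -8.27 turn units [-0.0001  0.0003 -0.0009]
```

>>> apply_moves:
  series: "0.008 -0.008 0 0 0 0; 0 0 0.1 0 0 0; 0 0 0.1 0 0 0; 0 0 0.1 0 0 0; 0 0 0.1 0 0 0; 0 0 0.07 0 0 0; 0 0 0.018 0 0 0; 0 0 0 0 0 0; 0 0 0 0 0 0"

```text
time: 10.02
position: [0.4465, -0.1853, 0.0499]
orientation: [0.0, 0.997, -0.073, 0.001]
wrist_force: [-0.4, -0.8, -1.9]
finger_gap: 0.0261
```

```bash
python3 - <<'E'
from h import *
go([.4459,-.1837,.049],-8.1)
snap("wrist","w8")
E
```

```text
pos [ 0.4465 -0.1853  0.0499] shift units [-0.0042 -0.0076  0.0047] q [-0.55  0.46  1.84 -0.    0.85 -0.41] gap 0.0261
yaw now -8.37 turn units [ 0.0002 -0.0004 -0.0015]
```

View pics/w8.png

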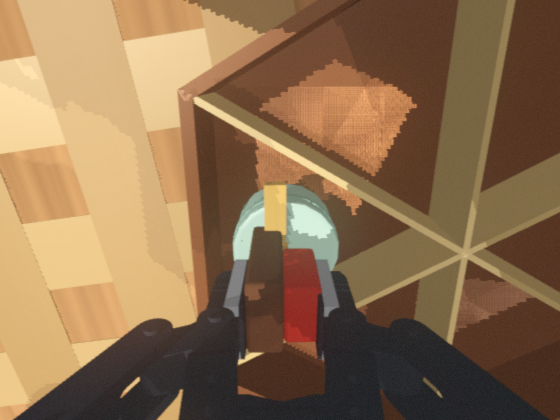

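>>> apply_moves:
  series: "0 0 0.01 0 0 0; 0 0 0 0 0 0; 0 0 0 0 0 0"

```text
time: 10.45
position: [0.4464, -0.1853, 0.0477]
orientation: [0.0, 0.997, -0.073, 0.0]
wrist_force: [-0.4, -0.1, 3.2]
finger_gap: 0.0258
```

>>> apply_moves:
  series: "0 0 0 0 0 0; 0 0 0 0 0 0; 0 0 0 0 0 0; 0 0 0 0 0 0; 0 0 -0.2 0 0 0; 0 0 -0.3 0 0 0; 0 0 -0.3 0 0 0; 0 0 0 0 0 0; 0 0 0 0 0 0"
  jaw: 1

```text
time: 11.58
position: [0.4456, -0.1848, 0.2067]
orientation: [-0.0, 0.997, -0.073, -0.0]
wrist_force: [0.2, 0.7, 0.2]
finger_gap: 0.0852
```

```bash
python3 - <<'E'
from h import *
go([.43,.26,.25],8)
snap("wrist","w9")
E
```

```text
pos [ 0.4456 -0.1848  0.2067] shift units [-0.401  -2.189  -0.2158] q [-0.55  0.26  1.63 -0.    1.25 -0.41] gap 0.0852
yaw now -8.37 turn units [-0.0001  0.0002 -0.091 ]
```

View pics/w9.png

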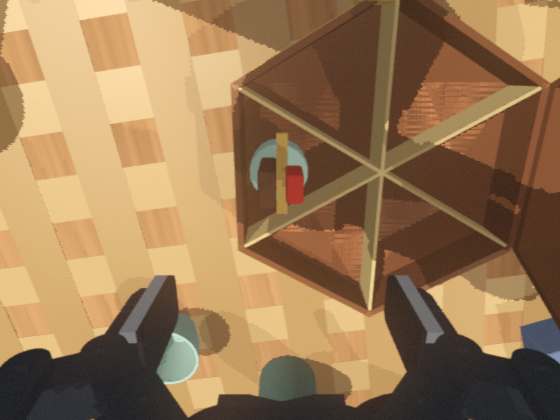

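>>> apply_moves:
  series: "0 0 -0.2 0 0 -0.058; 0 0 -0.2 0 0 -0.058; 0 0 0 0 0 -0.058; 0 0 0 0 0 -0.058; 0 0 0 0 0 -0.058; 0 0 0 0 0 -0.058; 0 0 0 0 0 -0.058; 0 0 0 0 0 -0.058; 0 0 0 0 0 -0.058; 0 0 0 0 0 -0.058"

```text
time: 12.88
position: [0.4455, -0.1847, 0.2852]
orientation: [-0.002, 0.667, 0.745, -0.0]
wrist_force: [-0.4, 0.6, 0.5]
finger_gap: 0.0853
```

```bash
python3 - <<'E'
from h import *
go([.51,.25,.285],98)
E
```

```text
pos [ 0.4455 -0.1847  0.2852] shift units [2.1245 0.5618 0.0045] q [-0.55  0.21  1.48 -0.    1.46 -2.23] gap 0.0853
yaw now 96.37 turn units [-0.001  -0.0008 -0.0091]
```

>>> apply_moves:
  series: "0.265 0.07 0 0 0 -0.009; 0.265 0.07 0 0 0 0; 0.265 0.07 0 0 0 0; 0.265 0.07 0 0 0 0; 0.265 0.07 0 0 0 0; 0.265 0.07 0 0 0 0; 0.265 0.07 0 0 0 0; 0.265 0.07 0 0 0 0; 0 0 0 0 0 0; 0 0 0 0 0 0"

```text
time: 14.12
position: [0.5016, 0.2495, 0.2855]
orientation: [-0.001, 0.658, 0.753, -0.002]
wrist_force: [0.0, -0.5, 0.6]
finger_gap: 0.0851
```

```bash
python3 - <<'E'
from h import *
go([.51,.25,.285],98)
snap("wrist","w10")
E
```

```text
pos [0.5016 0.2495 0.2855] shift units [-0.0031  0.0419  0.0021] q [ 0.33  0.36  1.27 -0.    1.51 -1.38] gap 0.0851
yaw now 97.68 turn units [-0.0011  0.0004 -0.0018]
```

View pics/w10.png

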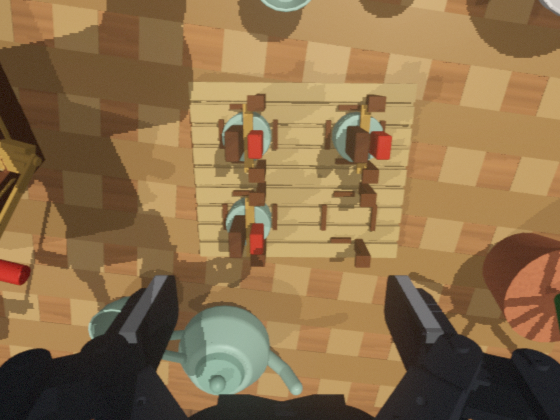

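```bash
python3 - <<'E'
import cv2,numpy as np
im=cv2.imread("pics/w10.png")
a=im[85:195,205:300];b=im[85:195,320:415];c=im[175:285,205:300]
cv2.imwrite("pics/w10a.png",cv2.resize(np.hstack([a,b]),None,fx=4.2,fy=5,interpolation=cv2.INTER_CUBIC))
cv2.imwrite("pics/w10c.png",cv2.resize(c,None,fx=5,fy=5,interpolation=cv2.INTER_CUBIC))
E
```

```text
(no output)
```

View pics/w10a.png

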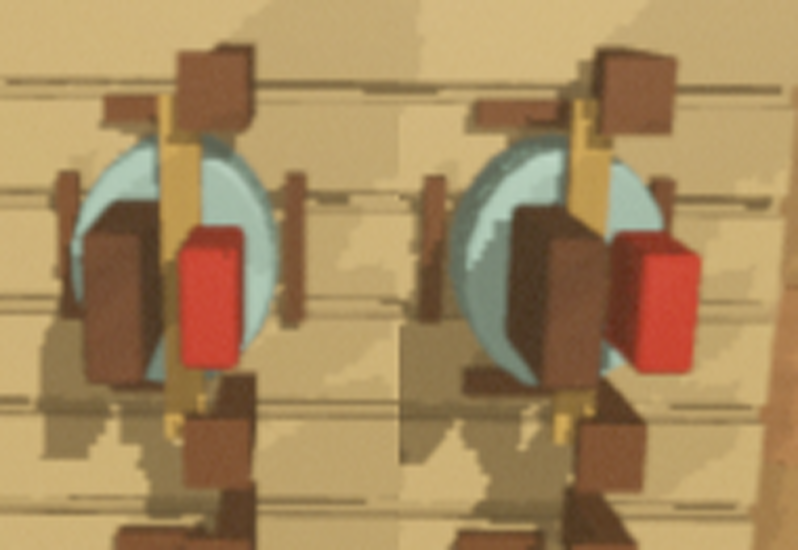

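View pics/w10c.png

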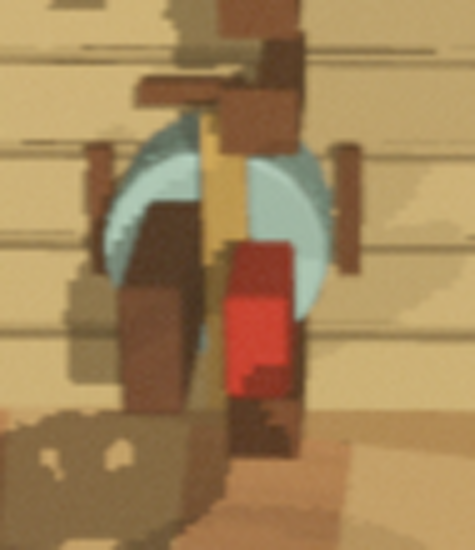

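```bash
python3 - <<'E'
from h import *
c=imaging.calibration("wrist")
fa=lambda u,v:((u+.5)/4.2-.5+205,(v+.5)/5-.5+85)
fb=lambda u,v:((u-399+.5)/4.2-.5+320,(v+.5)/5-.5+85)
fc=lambda u,v:((u+.5)/5-.5+205,(v+.5)/5-.5+175)
O={}
yaw=np.deg2rad(97.7)
for n,f,p,q in [("A",fa,[(84,235),(147,238),(147,384),(85,382)],[(181,243),(241,243),(238,366),(180,366)]),
 ("B",fb,[(545,240),(604,240),(601,388),(545,388)],[(643,253),(697,255),(692,372),(640,370)]),
 ("C",fc,[(120,285),(185,290),(182,412),(122,410)],[(226,297),(292,295),(290,395),(226,395)])]:
    P=np.array([onz(c,*f(*k),.108) for k in p])[:,:2];Q=np.array([onz(c,*f(*k),.108) for k in q])[:,:2]
    d=Q.mean(0)-P.mean(0); yx=np.concatenate([P[3]-P[0]+P[2]-P[1],Q[3]-Q[0]+Q[2]-Q[1]]);yx=yx[:2]+yx[2:]
    Y=np.array([np.cos(yaw),np.sin(yaw)])
    print(n,"sep",np.linalg.norm(d).round(4),np.rad2deg(np.arctan2(d[1],d[0])).round(1),"xdir",np.rad2deg(np.arctan2(yx[1],yx[0])).round(1),"o",(P.mean(0)+.0093*Y).round(4),(Q.mean(0)-.0132*Y).round(4))
    O[n]=.5*(P.mean(0)+.0093*Y+Q.mean(0)-.0132*Y)
for a,b in("AB","AC"):
    d=O[b]-O[a];print(a,b,np.linalg.norm(d),np.rad2deg(np.arctan2(d[1],d[0])))
for k in O:print(k,O[k].round(4),"grip",(O[k]-.002*Y).round(4))
E
```

```text
A sep 0.0216 100.5 xdir 5.4 o [0.4862 0.2075] [0.4852 0.2064]
B sep 0.0215 98.7 xdir 10.9 o [0.4703 0.3304] [0.4701 0.3294]
C sep 0.0224 100.1 xdir 5.5 o [0.5888 0.2199] [0.5879 0.2197]
A B 0.12389382223341032 97.16569623653412
A C 0.10344838115269134 7.125254627771535
A [0.4857 0.207 ] grip [0.486 0.205]
B [0.4702 0.3299] grip [0.4705 0.3279]
C [0.5883 0.2198] grip [0.5886 0.2178]
```

```bash
python3 - <<'E'
from h import *
go([.486,.205,.15],97.2)
E
```

```text
pos [0.5019 0.249  0.286 ] shift units [-0.2067 -0.106   0.6805] q [ 0.32  0.36  1.27 -0.    1.51 -1.38] gap 0.0855
yaw now 97.61 turn units [-0.0008  0.0003  0.0023]
```

>>> apply_moves:
  series: "-0.207 -0.106 0.08 0 0 0.0023; 0 0 0.2 0 0 0; 0 0 0.2 0 0 0; 0 0 0.2 0 0 0; 0 0 0 0 0 0; 0 0 0 0 0 0; 0 0 0 0 0 0"

```text
time: 15.05
position: [0.4878, 0.206, 0.1532]
orientation: [0.001, 0.661, 0.75, 0.001]
wrist_force: [0.5, -0.1, 0.3]
finger_gap: 0.0856
```

```bash
python3 - <<'E'
from h import *
go([.486,.205,.15],97.2)
c,im=snap("wrist","w11")
cv2.imwrite("pics/w11a.png",cv2.resize(im[130:320,200:370],None,fx=4,fy=3.1,interpolation=cv2.INTER_CUBIC))
E
```

```text
pos [0.4878 0.206  0.1532] shift units [-0.0038 -0.0096  0.0159] q [ 0.25  0.39  1.59 -0.    1.15 -1.44] gap 0.0856
yaw now 97.21 turn units [ 0.0011 -0.0001  0.    ]
```

View pics/w11.png

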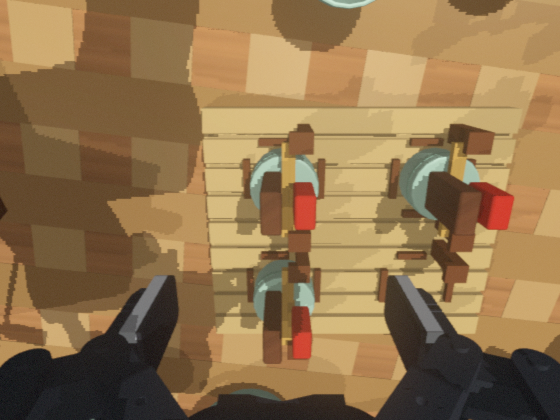

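View pics/w11a.png

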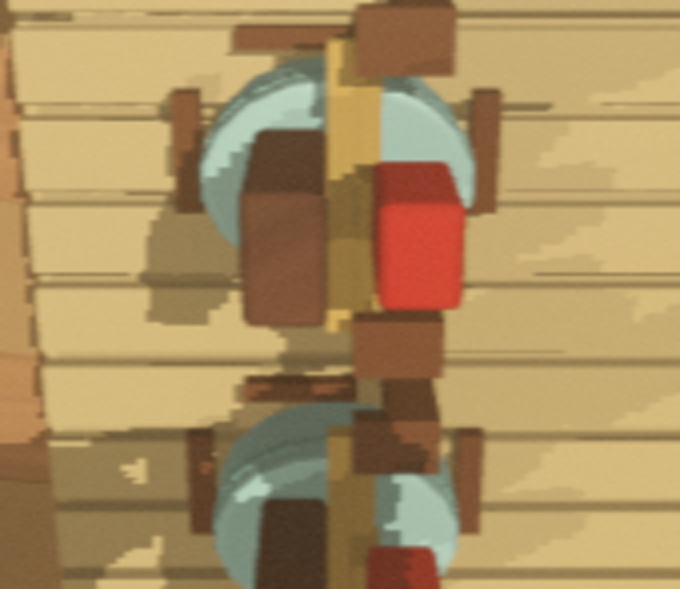

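```bash
cat >> h.py <<'E'
def grip2(c,f,p,q,yaw,base=.02):
    Y=np.array([np.cos(np.deg2rad(yaw)),np.sin(np.deg2rad(yaw))])
    P=np.array([onz(c,*f(*k),base+.088) for k in p])[:,:2];Q=np.array([onz(c,*f(*k),base+.088) for k in q])[:,:2]
    o1=P.mean(0)+.0093*Y;o2=Q.mean(0)-.0132*Y
    g=(o1+o2)/2-.002*Y; print("o",o1.round(4),o2.round(4),"grip",g.round(4)); return g
E
python3 - <<'E'
from h import *
c=imaging.calibration("wrist")
f=lambda u,v:((u+.5)/4-.5+200,(v+.5)/3.1-.5+130)
a,b=onz(c,*f(353,40),.061),onz(c,*f(340,330),.061);print(a,b,(a+b)/2,np.linalg.norm(a-b))
g=grip2(c,f,[(243,193),(325,195),(325,325),(245,325)],[(378,203),(463,203),(460,308),(380,308)],97.2)
go([*g,.048],97.2)
E
```

```text
[0.4482594  0.20471678 0.061     ] [0.52162508 0.21202134 0.061     ] [0.48494224 0.20836906 0.061     ] 0.07372841220174664
o [0.4851 0.2073] [0.4842 0.2061] grip [0.4849 0.2047]
pos [0.4876 0.2061 0.153 ] shift units [-0.0054 -0.0157  0.5247] q [ 0.26  0.39  1.59 -0.    1.15 -1.44] gap 0.0853
yaw now 97.22 turn units [ 0.001  -0.0001  0.0001]
```

>>> apply_moves:
  series: "-0.005 -0.015 0.125 0 0 0; 0 0 0.15 0 0 0; 0 0 0.15 0 0 0; 0 0 0.1 0 0 0; 0 0 0 0 0 0; 0 0 0 0 0 0"

```text
time: 15.85
position: [0.4848, 0.2049, 0.0476]
orientation: [0.001, 0.661, 0.75, 0.001]
wrist_force: [-0.2, 0.4, -0.2]
finger_gap: 0.0853
```

```bash
python3 - <<'E'
from h import *
go([.4851,.2048,.047],97.2)
E
```

```text
pos [0.4848 0.2049 0.0476] shift units [-0.0008  0.0017  0.0029] q [ 0.25  0.52  1.72 -0.    0.9  -1.44] gap 0.0853
yaw now 97.24 turn units [ 0.0007 -0.0001  0.0002]
```

>>> apply_moves:
  series: "0 0 0 0 0 0; 0 0 0 0 0 0; 0 0 0 0 0 0; 0 0 0 0 0 0; 0 0 0 0 0 0; 0 0 0 0 0 0"
  jaw: 0
  force: 35

```text
time: 16.6
position: [0.4842, 0.2045, 0.047]
orientation: [0.0, 0.661, 0.75, 0.0]
wrist_force: [-0.4, -0.8, 6.6]
finger_gap: 0.0264
```

```bash
python3 - <<'E'
from h import *
snap("wrist","w12")
E
```

```text
(no output)
```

View pics/w12.png

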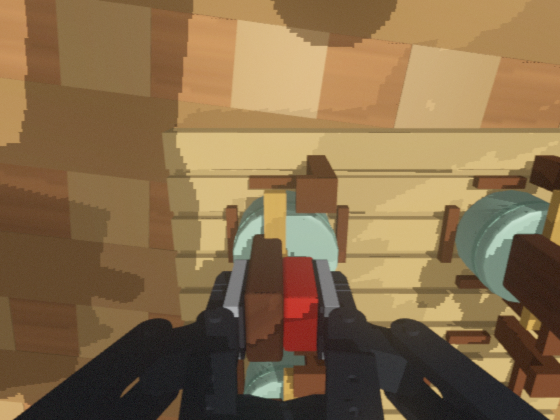

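Gripped with the button fully in and the bar clear of the posts; lateral force is small. Lifting straight up.

>>> apply_moves:
  series: "0 0 -0.05 0 0 0; 0 0 -0.1 0 0 0; 0 0 -0.1 0 0 0; 0 0 -0.1 0 0 0; 0 0 -0.15 0 0 0; 0 0 -0.2 0 0 0; 0 0 0 0 0 0"

```text
time: 17.52
position: [0.4854, 0.205, 0.1895]
orientation: [0.002, 0.661, 0.75, 0.003]
wrist_force: [-0.7, 0.0, -2.6]
finger_gap: 0.026
```

```bash
python3 - <<'E'
from h import *
snap("wrist","w13")
go([.48,-.27,.19],111.9)
E
```

```text
pos [0.4842 0.2047 0.1874] shift units [-2.352  -0.3196 -0.0142] q [ 0.25  0.36  1.55 -0.    1.23 -1.44] gap 0.0264
yaw now 97.24 turn units [ 0.0008  0.0001 -0.0815]
```

View pics/w13.png

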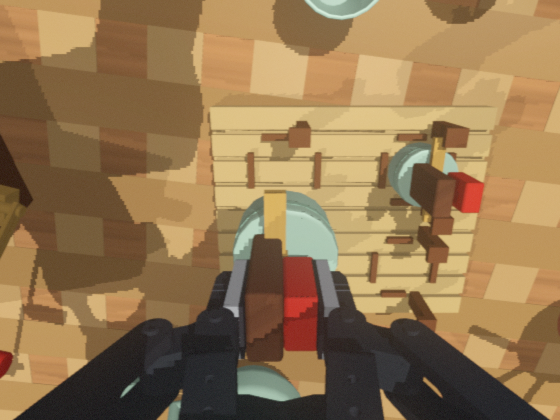

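>>> apply_moves:
  series: "-0.28 0 0 0 0 0; -0.28 0 0 0 0 0; -0.28 0 0 0 0 0; -0.28 0 0 0 0 0; -0.28 0 0 0 0 0; -0.28 0 0 0 0 0; -0.28 0 0 0 0 0; -0.28 0 0 0 0 -0.04; 0 0 0 0 0 -0.0415; 0 0 0 0 0 0"

```text
time: 18.82
position: [0.5391, -0.2399, 0.1843]
orientation: [-0.002, 0.561, 0.828, -0.0]
wrist_force: [0.1, 0.4, -1.7]
finger_gap: 0.0261
```

```bash
python3 - <<'E'
from h import *
snap("wrist","w14")
go([.567,-.2786,.15],111.9)
E
```

```text
pos [ 0.5394 -0.2393  0.1848] shift units [-0.2341  0.0555  0.1733] q [-0.55  0.48  1.36  0.    1.3  -2.5 ] gap 0.026
yaw now 111.74 turn units [-0.0006 -0.0008 -0.0009]
```

View pics/w14.png

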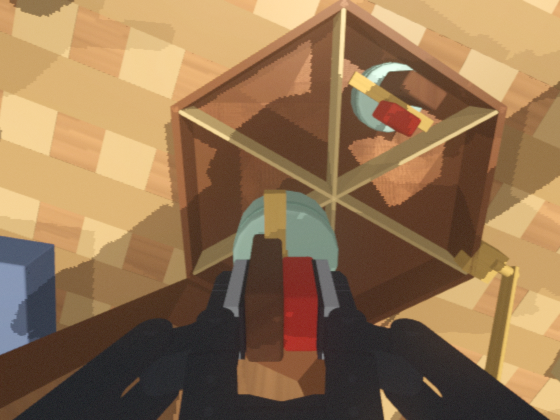

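```bash
python3 - <<'E'
from h import *
im=cv2.imread("pics/w14.png");cv2.imwrite("pics/w14a.png",cv2.resize(im[0:300,170:520],None,fx=2.2,fy=2,interpolation=cv2.INTER_CUBIC))
c=imaging.calibration("wrist")
C=onz(c,333.5,198,.064);print(C)
for uv,a in [((343,9),-150),((180,113),-90),((498,112),150),((468,270),90)]:
    d=onz(c,*uv,.064)-C;print(onz(c,*uv,.064),np.linalg.norm(d),np.rad2deg(np.arctan2(d[1],d[0]))-a)
E
```

```text
[ 0.53408411 -0.19476939  0.064     ]
[ 0.40197856 -0.24754785  0.064     ] 0.1422583669368276 -8.222432599868881
[ 0.51497331 -0.33470209  0.064     ] 0.14123167292001867 -7.776851410617269
[ 0.42217481 -0.10493851  0.064     ] 0.14350358486650497 -8.754412820692437
[ 0.55137002 -0.05345341  0.064     ] 0.14236926963419433 -6.973832554367604
```

View pics/w14a.png

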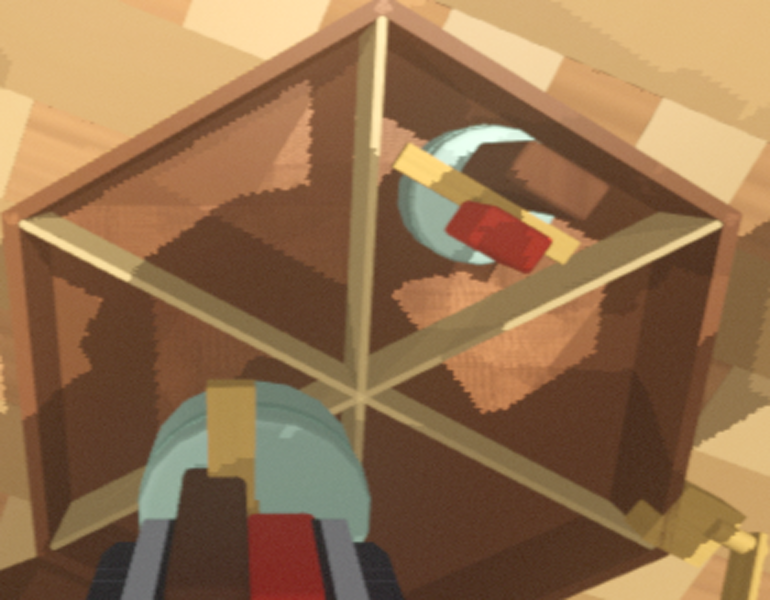

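```bash
python3 - <<'E'
from h import *
go([.5673,-.2776,.048],112)
E
```

```text
pos [ 0.5394 -0.2393  0.1848] shift units [-0.2312  0.0597  0.6833] q [-0.55  0.48  1.36  0.    1.3  -2.5 ] gap 0.026
yaw now 111.74 turn units [-0.0006 -0.0008 -0.0014]
```

>>> apply_moves:
  series: "-0.231 0.06 0.02 0 0 -0.001; 0 0 0 0 0 0; 0 0 0.15 0 0 0; 0 0 0.15 0 0 0; 0 0 0 0 0 0; 0 0 0 0 0 0"

```text
time: 19.62
position: [0.5691, -0.2779, 0.1236]
orientation: [0.001, 0.559, 0.829, -0.0]
wrist_force: [0.1, 0.3, -0.7]
finger_gap: 0.026
```

```bash
python3 - <<'E'
from h import *
snap("wrist","w15")
go([.5673,-.2776,.048],112)
E
```

```text
pos [ 0.5694 -0.2782  0.124 ] shift units [ 0.0074 -0.0091  0.3801] q [-0.58  0.6   1.32 -0.    1.22 -2.53] gap 0.0259
yaw now 112.08 turn units [0.0005 0.0007 0.0005]
```

View pics/w15.png

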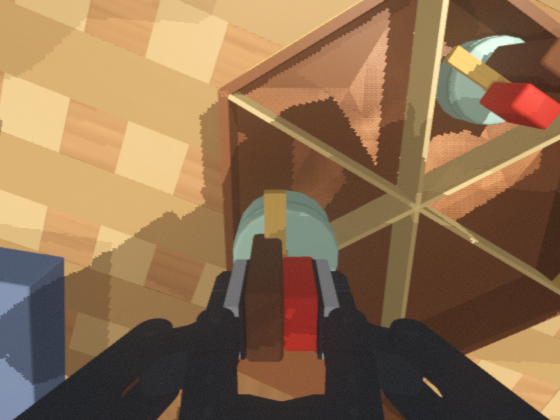

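>>> apply_moves:
  series: "0.007 -0.009 0.1 0 0 0; 0 0 0.1 0 0 0; 0 0 0.1 0 0 0; 0 0 0.06 0 0 0; 0 0 0.02 0 0 0; 0 0 0.005 0 0 0; 0 0 0 0 0 0; 0 0 0 0 0 0"

```text
time: 20.68
position: [0.5667, -0.2777, 0.0471]
orientation: [0.001, 0.559, 0.829, -0.0]
wrist_force: [-2.6, 2.3, 7.4]
finger_gap: 0.026
```

```bash
python3 - <<'E'
from h import *
snap("wrist","w16")
go([.5673,-.2776,.0475],112)
E
```

```text
pos [ 0.5667 -0.2777  0.0471] shift units [-0.0006  0.003  -0.0019] q [-0.58  0.68  1.41 -0.    1.05 -2.53] gap 0.0261
yaw now 112.09 turn units [0.0002 0.0004 0.0005]
```

View pics/w16.png

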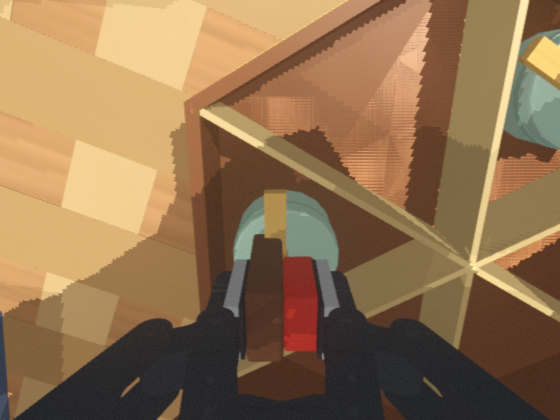

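Contact with the floor (7 N). Release and rise.

>>> apply_moves:
  series: "0 0 0 0 0 0; 0 0 0 0 0 0; 0 0 0 0 0 0; 0 0 0 0 0 0; 0 0 -0.2 0 0 0; 0 0 -0.3 0 0 0; 0 0 -0.3 0 0 0; 0 0 -0.3 0 0 0; 0 0 0 0 0 0"
  jaw: 1

```text
time: 21.85
position: [0.5684, -0.2788, 0.2715]
orientation: [0.006, 0.559, 0.829, 0.0]
wrist_force: [0.1, 0.2, -0.2]
finger_gap: 0.0852
```

```bash
python3 - <<'E'
from h import *
go([.51,-.10,.26],112)
go([.4705,.3279,.15],97.2)
snap("wrist","w17")
E
```

```text
pos [ 0.5684 -0.2788  0.2715] shift units [0.9384 0.0654 0.0491] q [-0.58  0.51  1.08 -0.    1.54 -2.53] gap 0.0852
yaw now 112.09 turn units [0.0021 0.0031 0.0005]
pos [ 0.5684 -0.2788  0.2715] shift units [3.0004 0.6833 0.5834] q [-0.58  0.51  1.08 -0.    1.54 -2.53] gap 0.0852
yaw now 112.09 turn units [0.0025 0.0028 0.0827]
```

View pics/w17.png

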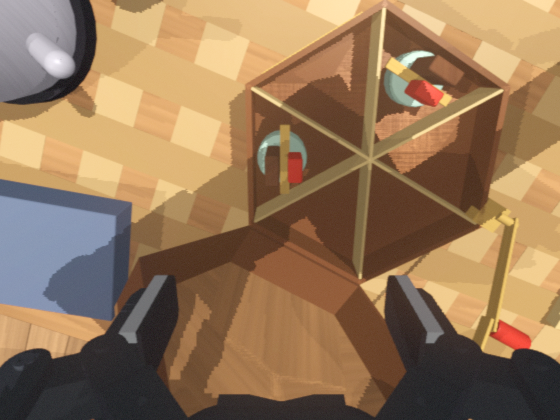

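>>> apply_moves:
  series: "0 0.25 0 0 0 0.042; 0 0.25 0 0 0 0.041; 0.3 0 0 0 0 0; 0.3 0 0 0 0 0; 0.3 0 0 0 0 0; 0.3 0 0 0 0 0; 0.3 0 0 0 0 0; 0.3 0 0 0 0 0; 0.3 0 0 0 0 0; 0.3 0 0 0 0 0"

```text
time: 23.15
position: [0.6003, 0.2317, 0.2631]
orientation: [-0.001, 0.662, 0.75, -0.001]
wrist_force: [1.0, -0.1, -0.1]
finger_gap: 0.0854
```

```bash
python3 - <<'E'
from h import *
go([.4705,.3279,.15],97.2)
E
```

```text
pos [0.6003 0.2317 0.2631] shift units [ 0.558  -0.5823  0.5669] q [ 0.25  0.54  1.04 -0.    1.56 -1.45] gap 0.0854
yaw now 97.14 turn units [-0.0011  0.0002 -0.0004]
```

```bash
python3 - <<'E'
from h import *
go([.5875,.2177,.15],97.2)
E
```

```text
pos [0.6003 0.2317 0.2631] shift units [-0.0614 -0.0703  0.5655] q [ 0.25  0.54  1.04 -0.    1.56 -1.45] gap 0.0854
yaw now 97.14 turn units [-0.0011  0.0002 -0.0004]
```

>>> apply_moves:
  series: "-0.061 -0.07 0.1 -0.001 0 0; 0 0 0.2 0 0 0; 0 0 0.2 0 0 0; 0 0 0.06 0 0 0; 0 0 0 0 0 0; 0 0 0 0 0 0"

```text
time: 23.9
position: [0.5903, 0.2164, 0.1548]
orientation: [0.002, 0.662, 0.75, 0.002]
wrist_force: [0.1, -0.1, -0.0]
finger_gap: 0.0853
```

```bash
python3 - <<'E'
from h import *
go([.5875,.2177,.15],97.2)
c,im=snap("wrist","w18")
cv2.imwrite("pics/w18a.png",cv2.resize(im[130:320,200:370],None,fx=4,fy=3.1,interpolation=cv2.INTER_CUBIC))
E
```

```text
pos [0.5903 0.2164 0.1548] shift units [ 0.0082 -0.013   0.0238] q [ 0.23  0.57  1.3  -0.    1.27 -1.47] gap 0.0853
yaw now 97.14 turn units [ 0.0018 -0.0001 -0.0003]
```

View pics/w18.png

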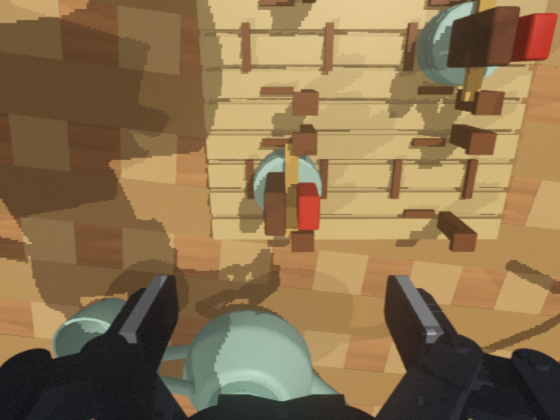

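View pics/w18a.png

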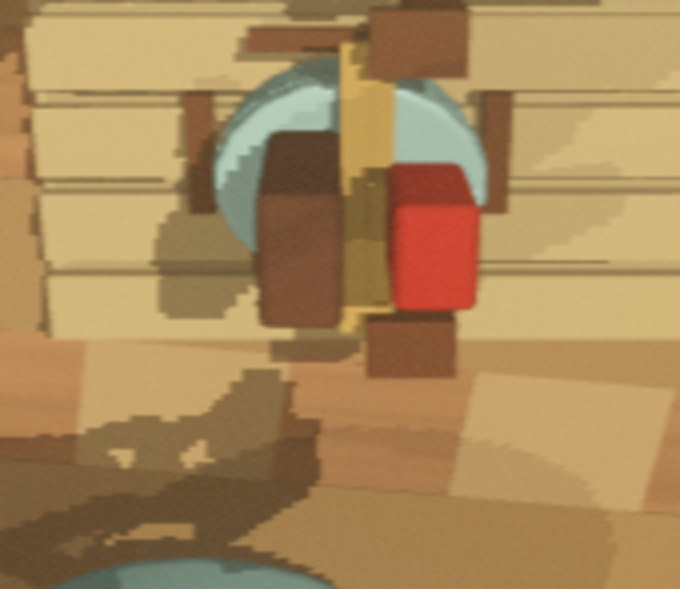

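```bash
python3 - <<'E'
from h import *
c=imaging.calibration("wrist")
f=lambda u,v:((u+.5)/4-.5+200,(v+.5)/3.1-.5+130)
g=grip2(c,f,[(258,195),(341,195),(340,327),(261,325)],[(394,205),(478,205),(475,310),(395,310)],97.2)
go([*g,.047],97.2)
for z in (.03,.06,.08): print(z,onz(c,250,312,z))
im=cv2.imread("pics/w10.png")
E
```

```text
o [0.5886 0.2201] [0.588  0.2191] grip [0.5885 0.2176]
pos [0.5903 0.2164 0.155 ] shift units [ 0.007  -0.0114  0.5398] q [ 0.23  0.57  1.3  -0.    1.27 -1.47] gap 0.0852
yaw now 97.14 turn units [ 0.002  -0.0001 -0.0003]
0.03 [0.72277588 0.20202211 0.03      ]
0.06 [0.70070829 0.20223094 0.06      ]
0.08 [0.68599657 0.20237015 0.08      ]
```

>>> apply_moves:
  series: "0.007 -0.0115 0.14 0.002 0 0; 0 0 0.15 0 0 0; 0 0 0.15 0 0 0; 0 0 0.1 0 0 0; 0 0 0 0 0 0; 0 0 0 0 0 0"

```text
time: 24.7
position: [0.5878, 0.2175, 0.0469]
orientation: [-0.0, 0.662, 0.75, -0.0]
wrist_force: [0.2, 1.1, 0.1]
finger_gap: 0.0854
```

```bash
python3 - <<'E'
from h import *
go([.5885,.2176,.047],97.2)
snap("wrist","w19")
E
```

```text
pos [0.5878 0.2175 0.0469] shift units [-0.0001  0.0033 -0.0003] q [ 0.23  0.68  1.42  0.    1.05 -1.46] gap 0.0854
yaw now 97.14 turn units [-0.0001 -0.0001 -0.0003]
```

View pics/w19.png

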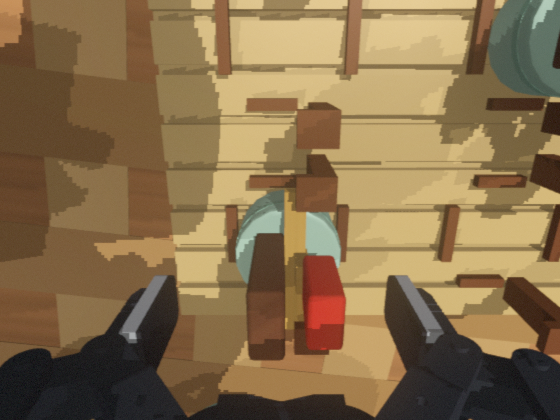

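>>> apply_moves:
  series: "0 0 0 0 0 0; 0 0 0 0 0 0; 0 0 0 0 0 0; 0 0 0 0 0 0; 0 0 0 0 0 0; 0 0 0 0 0 0; 0 0 0 0 0 0"
  jaw: 0
  force: 35

```text
time: 25.62
position: [0.5871, 0.2174, 0.046]
orientation: [-0.001, 0.662, 0.75, -0.001]
wrist_force: [-0.7, -0.6, 4.7]
finger_gap: 0.0262
```

>>> apply_moves:
  series: "0 0 -0.05 0 0 0; 0 0 -0.1 0 0 0; 0 0 -0.1 0 0 0; 0 0 -0.1 0 0 0; 0 0 -0.15 0 0 0; 0 0 -0.25 0 0 0; 0 0 0 0 0 0"

```text
time: 26.5
position: [0.5893, 0.2177, 0.1999]
orientation: [0.002, 0.662, 0.75, 0.002]
wrist_force: [0.8, 0.5, -2.4]
finger_gap: 0.0262
```

```bash
python3 - <<'E'
from h import *
snap("wrist","w20")
go([.47,0,.20],97.2)
go([.4805,-.265,.19],112)
E
```

```text
pos [0.5879 0.2174 0.1971] shift units [-1.0054 -0.7199 -0.0149] q [ 0.23  0.54  1.23  0.    1.37 -1.46] gap 0.0258
yaw now 97.14 turn units [ 0.0001 -0.     -0.0003]
pos [0.5879 0.2174 0.1971] shift units [-2.3267 -0.8326  0.035 ] q [ 0.23  0.54  1.23  0.    1.37 -1.46] gap 0.0258
yaw now 97.14 turn units [ 0.0001 -0.     -0.0826]
```

View pics/w20.png

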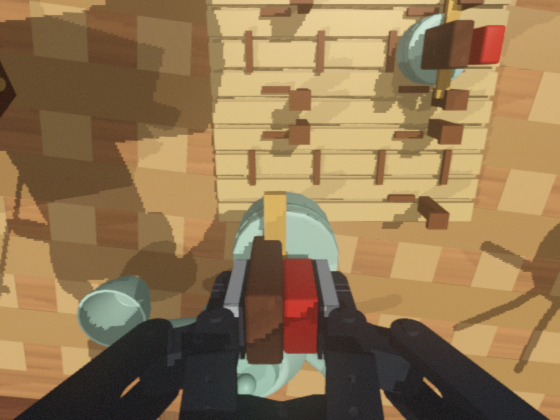

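>>> apply_moves:
  series: "-0.2 -0.2 0 0 0 0; -0.2 -0.2 0 0 0 0; -0.2 -0.2 0 0 0 0; -0.2 -0.15 0 0 0 0; -0.28 0 0 0 0 0; -0.28 0 0 0 0 0; -0.28 0 0 0 0 0; -0.28 -0.03 0 0 0 0; -0.28 -0.03 0 0 0 -0.042; -0.1 0 0 0 0 -0.0405"

```text
time: 27.8
position: [0.4847, -0.2614, 0.1937]
orientation: [-0.003, 0.559, 0.829, -0.001]
wrist_force: [-0.1, 0.1, -1.2]
finger_gap: 0.0259
```

```bash
python3 - <<'E'
from h import *
go([.4811,-.2655,.16],112)
E
```

```text
pos [ 0.4847 -0.2614  0.1937] shift units [-0.0126 -0.0234  0.1686] q [-0.63  0.4   1.46 -0.    1.28 -2.59] gap 0.0259
yaw now 112.04 turn units [-0.0018 -0.001   0.0002]
```

>>> apply_moves:
  series: "-0.0126 -0.0234 0.1 0 0 0; 0 0 0.1 0 0 0; 0 0 0.1 0 0 0; 0 0 0 0 0 0; 0 0 0 0 0 0; 0 0 0 0 0 0"

```text
time: 28.55
position: [0.483, -0.263, 0.1365]
orientation: [-0.001, 0.559, 0.829, -0.001]
wrist_force: [0.7, -0.2, -1.2]
finger_gap: 0.0258
```

```bash
python3 - <<'E'
from h import *
snap("wrist","w21")
go([.4811,-.2655,.048],112)
E
```

```text
pos [ 0.483  -0.263   0.1365] shift units [-0.0078 -0.0123  0.4427] q [-0.64  0.45  1.55 -0.    1.14 -2.59] gap 0.026
yaw now 112.0 turn units [-0.0008  0.0001  0.    ]
```

View pics/w21.png

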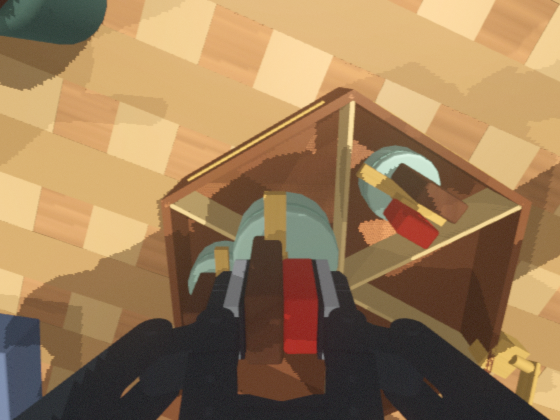

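>>> apply_moves:
  series: "-0.008 -0.012 0.1 0 0 0; 0 0 0.1 0 0 0; 0 0 0.1 0 0 0; 0 0 0.1 0 0 0; 0 0 0.03 0 0 0; 0 0 0.015 0 0 0; 0 0 0 0 0 0; 0 0 0 0 0 0"

```text
time: 29.6
position: [0.4812, -0.2655, 0.0475]
orientation: [-0.0, 0.559, 0.829, -0.001]
wrist_force: [-0.8, 0.3, -0.6]
finger_gap: 0.0259
```

```bash
python3 - <<'E'
from h import *
snap("wrist","w22")
go([.4811,-.2655,.0475],112)
E
```

```text
pos [ 0.4811 -0.2655  0.0475] shift units [-0.     -0.0001 -0.0002] q [-0.64  0.56  1.65 -0.    0.93 -2.6 ] gap 0.0259
yaw now 111.99 turn units [-0.0008  0.0001 -0.    ]
```

View pics/w22.png

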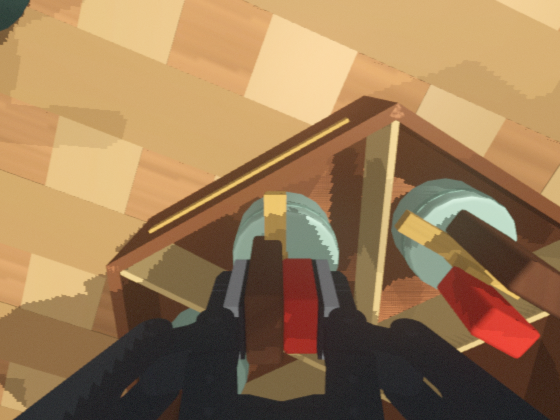

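>>> apply_moves:
  series: "0 0 0.008 0 0 0; 0 0 0 0 0 0; 0 0 0 0 0 0"

```text
time: 30.02
position: [0.4811, -0.2656, 0.046]
orientation: [-0.0, 0.559, 0.829, -0.001]
wrist_force: [-1.3, 0.1, 7.1]
finger_gap: 0.0261
```

>>> apply_moves:
  series: "0 0 0 0 0 0; 0 0 0 0 0 0; 0 0 0 0 0 0; 0 0 0 0 0 0; 0 0 -0.2 0 0 0; 0 0 -0.3 0 0 0; 0 0 -0.3 0 0 0; 0 0 -0.3 0 0 0; 0 0 0 0 0 0"
  jaw: 1

```text
time: 31.15
position: [0.4833, -0.2664, 0.2706]
orientation: [0.004, 0.559, 0.829, -0.001]
wrist_force: [0.0, 0.2, -0.6]
finger_gap: 0.0853
```

```bash
python3 - <<'E'
from h import *
go([.4702,.3279,.25],97.2)
snap("wrist","w23")
E
```

```text
pos [ 0.4833 -0.2664  0.2706] shift units [2.7807 1.0521 0.0822] q [-0.64  0.35  1.33 -0.    1.45 -2.6 ] gap 0.0853
yaw now 112.0 turn units [0.0012 0.0026 0.0822]
```

View pics/w23.png

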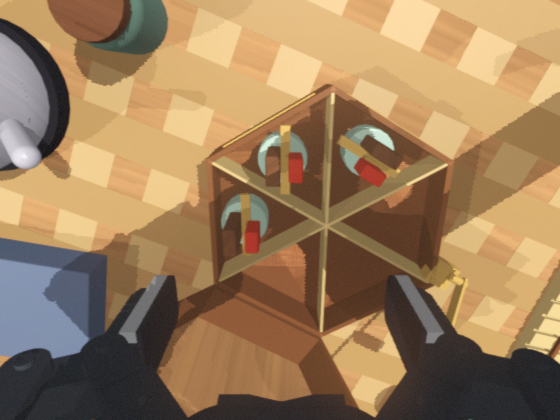

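Three pots in their cells. Now the last clipped pot B.

>>> apply_moves:
  series: "0.05 0 0 0 0 0.041; 0.05 0 0 0 0 0.041; 0.3 0.02 0 0 0 0; 0.3 0.02 0 0 0 0; 0.3 0.02 0 0 0 0; 0.3 0.02 0 0 0 0; 0.3 0.02 0 0 0 0; 0.3 0.02 0 0 0 0; 0.3 0.02 0 0 0 0; 0.3 0.02 0 0 0 0"

```text
time: 32.45
position: [0.4454, 0.2357, 0.2634]
orientation: [-0.002, 0.661, 0.75, -0.002]
wrist_force: [1.8, 0.1, 0.1]
finger_gap: 0.0854
```

```bash
python3 - <<'E'
from h import *
go([.4702,.3279,.15],97.2)
E
```

```text
pos [0.4454 0.2357 0.2634] shift units [0.4422 0.1846 0.5654] q [ 0.33  0.27  1.47  0.    1.42 -1.36] gap 0.0854
yaw now 97.23 turn units [-0.0019  0.0003  0.0002]
```

>>> apply_moves:
  series: "0.22 0.09 0 0 0 0; 0.22 0.09 0.07 0 0 0; 0 0 0.2 0 0 0; 0 0 0.2 0 0 0; 0 0 0.1 0 0 0; 0 0 0 0 0 0; 0 0 0 0 0 0; 0 0 0 0 0 0"

```text
time: 33.45
position: [0.4713, 0.326, 0.152]
orientation: [-0.001, 0.661, 0.75, -0.0]
wrist_force: [0.2, 0.0, -0.2]
finger_gap: 0.085
```

```bash
python3 - <<'E'
from h import *
go([.4702,.3279,.15],97.2)
c,im=snap("wrist","w24")
cv2.imwrite("pics/w24a.png",cv2.resize(im[130:320,200:370],None,fx=4,fy=3.1,interpolation=cv2.INTER_CUBIC))
E
```

```text
pos [0.4713 0.326  0.152 ] shift units [ 0.0101 -0.004   0.0098] q [ 0.47  0.47  1.47  0.    1.2  -1.23] gap 0.085
yaw now 97.23 turn units [-0.0004 -0.0002  0.0002]
```

View pics/w24a.png

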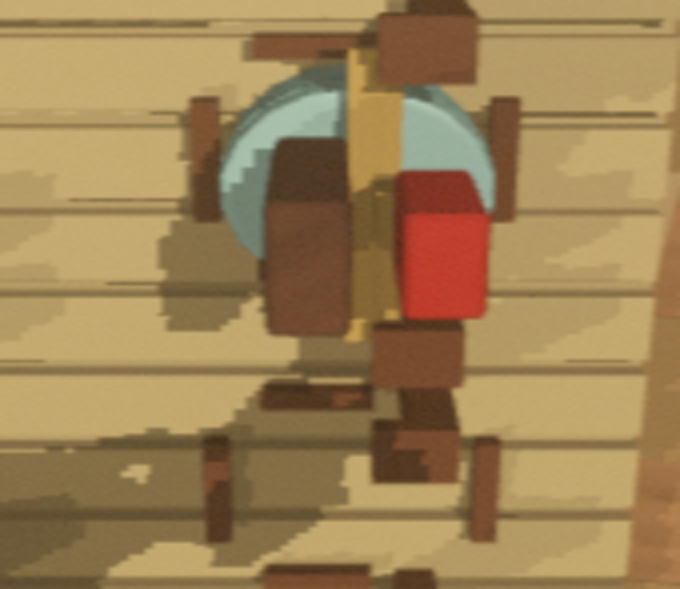

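```bash
python3 - <<'E'
from h import *
c=imaging.calibration("wrist")
f=lambda u,v:((u+.5)/4-.5+200,(v+.5)/3.1-.5+130)
g=grip2(c,f,[(265,203),(348,203),(347,334),(268,334)],[(402,213),(487,213),(484,319),(403,319)],97.2)
go([*g,.047],97.2)
E
```

```text
o [0.4696 0.3309] [0.4691 0.3299] grip [0.4696 0.3284]
pos [0.4712 0.326  0.1519] shift units [ 0.0128 -0.0057  0.5246] q [ 0.47  0.47  1.47  0.    1.2  -1.23] gap 0.0856
yaw now 97.23 turn units [-0.0005 -0.0002  0.0002]
```

>>> apply_moves:
  series: "0.0125 -0.0055 0.125 0 0 0; 0 0 0.15 0 0 0; 0 0 0.15 0 0 0; 0 0 0.1 0 0 0; 0 0 0 0 0 0; 0 0 0 0 0 0; 0 0 0 0 0 0"

```text
time: 34.38
position: [0.4698, 0.3285, 0.0473]
orientation: [-0.001, 0.661, 0.75, -0.0]
wrist_force: [-0.2, 0.3, 0.1]
finger_gap: 0.0857
```

>>> apply_moves:
  series: "0 0 0 0 0 0; 0 0 0 0 0 0; 0 0 0 0 0 0; 0 0 0 0 0 0; 0 0 0 0 0 0; 0 0 0 0 0 0; 0 0 0 0 0 0"
  jaw: 0
  force: 35

```text
time: 35.25
position: [0.4693, 0.3284, 0.0466]
orientation: [-0.001, 0.661, 0.75, -0.001]
wrist_force: [-0.7, 1.2, 5.4]
finger_gap: 0.0261
```

>>> apply_moves:
  series: "0 0 -0.05 0 0 0; 0 0 -0.1 0 0 0; 0 0 -0.1 0 0 0; 0 0 -0.1 0 0 0; 0 0 -0.15 0 0 0; 0 0 -0.25 0 0 0; 0 0 0 0 0 0"

```text
time: 36.12
position: [0.4713, 0.3288, 0.2002]
orientation: [0.001, 0.661, 0.75, 0.002]
wrist_force: [0.1, -0.6, -2.6]
finger_gap: 0.0261
```

```bash
python3 - <<'E'
from h import *
snap("wrist","w25")
go([.44,0,.20],97.2)
go([.5022,-.1163,.19],112)
E
```

```text
pos [0.47   0.3282 0.1976] shift units [-1.609  -0.3556 -0.0129] q [ 0.48  0.44  1.4   0.    1.31 -1.22] gap 0.0262
yaw now 97.23 turn units [-0.     -0.0002  0.0002]
pos [0.47   0.3282 0.1976] shift units [-2.225  -0.1203  0.0368] q [ 0.48  0.44  1.4   0.    1.31 -1.22] gap 0.0262
yaw now 97.23 turn units [-0.     -0.0002 -0.082 ]
```

View pics/w25.png

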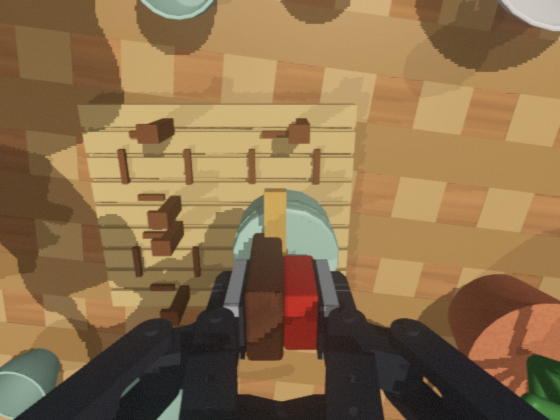

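>>> apply_moves:
  series: "-0.28 -0.04 0 0 0 0; -0.28 -0.06 0 0 0 0; -0.28 -0.06 0 0 0 0; -0.28 -0.06 0 0 0 0; -0.28 -0.03 0 0 0 0; -0.28 0 0 0 0 0; -0.28 0.05 0 0 0 0; -0.2 0.06 0 0 0 0; 0 0 0 0 0 -0.041; 0 0 0 0 0 -0.041"

```text
time: 37.42
position: [0.4948, -0.1044, 0.1941]
orientation: [-0.003, 0.558, 0.83, -0.002]
wrist_force: [1.3, 0.2, -1.7]
finger_gap: 0.026
```

```bash
python3 - <<'E'
from h import *
go([.5021,-.1162,.13],112)
E
```

```text
pos [ 0.4948 -0.1044  0.1941] shift units [-0.0696  0.0137  0.3199] q [-0.36  0.32  1.58 -0.    1.25 -2.32] gap 0.026
yaw now 112.15 turn units [-0.0021 -0.0011  0.0008]
```

>>> apply_moves:
  series: "-0.07 0.012 0 -0.001 0 0; 0 0 0.1 0 0 0; 0 0 0.1 0 0 0; 0 0 0.1 0 0 0; 0 0 0 0 0 0; 0 0 0 0 0 0; 0 0 0 0 0 0"

```text
time: 38.3
position: [0.5041, -0.1163, 0.1369]
orientation: [0.001, 0.559, 0.829, 0.0]
wrist_force: [-1.0, -0.2, -2.1]
finger_gap: 0.0255
```

```bash
python3 - <<'E'
from h import *
snap("wrist","w26")
go([.5021,-.1162,.048],112)
E
```

```text
pos [ 0.504  -0.1162  0.1368] shift units [ 0.0039 -0.0093  0.4441] q [-0.38  0.39  1.65  0.    1.1  -2.33] gap 0.0259
yaw now 111.97 turn units [ 0.0003  0.0001 -0.0002]
```

View pics/w26.png

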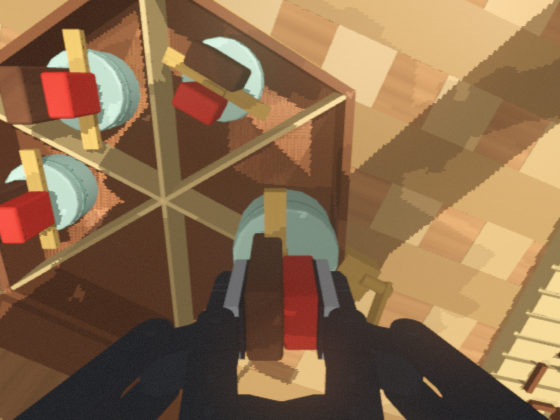

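```bash
python3 - <<'E'
from h import *
c=imaging.calibration("wrist")
for uv in [(345,252),(390,285),(370,318),(345,290)]: print([onz(c,*uv,z)[:2].round(3) for z in (.065,.085)])
E
```

```text
[array([ 0.522, -0.059]), array([ 0.514, -0.067])]
[array([ 0.534, -0.016]), array([ 0.525, -0.027])]
[array([ 0.567, -0.016]), array([ 0.555, -0.027])]
[array([ 0.551, -0.046]), array([ 0.541, -0.054])]
```

>>> apply_moves:
  series: "0.004 -0.009 0.1 0 0 0; 0 0 0.1 0 0 0; 0 0 0.1 0 0 0; 0 0 0.1 0 0 0; 0 0 0.03 0 0 0; 0 0 0.02 0 0 0; 0 0 0 0 0 0; 0 0 0 0 0 0"

```text
time: 39.35
position: [0.5021, -0.116, 0.0468]
orientation: [0.001, 0.559, 0.829, 0.0]
wrist_force: [-0.5, -0.2, -0.1]
finger_gap: 0.0258
```

```bash
python3 - <<'E'
from h import *
snap("wrist","w27")
go([.5021,-.1162,.0465],112)
E
```

```text
pos [ 0.5022 -0.1161  0.0468] shift units [-0.0005 -0.0006  0.0013] q [-0.38  0.51  1.75  0.    0.88 -2.33] gap 0.0259
yaw now 112.0 turn units [ 0.0004  0.0001 -0.    ]
```

View pics/w27.png

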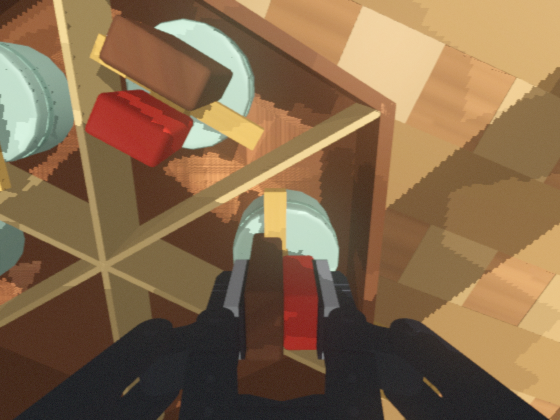

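>>> apply_moves:
  series: "0 0 0.006 0 0 0; 0 0 0 0 0 0; 0 0 0 0 0 0"

```text
time: 39.78
position: [0.5023, -0.1162, 0.0466]
orientation: [0.001, 0.559, 0.829, 0.0]
wrist_force: [-2.3, 0.2, 11.1]
finger_gap: 0.0259
```

>>> apply_moves:
  series: "0 0 0 0 0 0; 0 0 0 0 0 0; 0 0 0 0 0 0; 0 0 0 0 0 0; 0 0 -0.2 0 0 0; 0 0 -0.3 0 0 0; 0 0 -0.3 0 0 0; 0 0 -0.3 0 0 0; 0 0 0 0 0 0"
  jaw: 1

```text
time: 40.9
position: [0.5038, -0.1168, 0.2699]
orientation: [0.005, 0.559, 0.829, 0.001]
wrist_force: [0.4, 0.2, -1.0]
finger_gap: 0.085
```

```bash
python3 - <<'E'
from h import *
snap("wrist","w28");snap("side","s28")
im=cv2.imread("pics/s28.png");cv2.imwrite("pics/s28a.png",cv2.resize(im[110:330,170:390],None,fx=3.5,fy=2.7,interpolation=cv2.INTER_CUBIC))
go([.64,-.01,.25],90)
E
```

```text
pos [ 0.5015 -0.1159  0.2649] shift units [0.2318 0.8404 0.075 ] q [-0.38  0.28  1.44  0.    1.42 -2.33] gap 0.0854
yaw now 112.0 turn units [ 1.000e-04 -1.000e-04  1.222e-01]
```

View pics/w28.png

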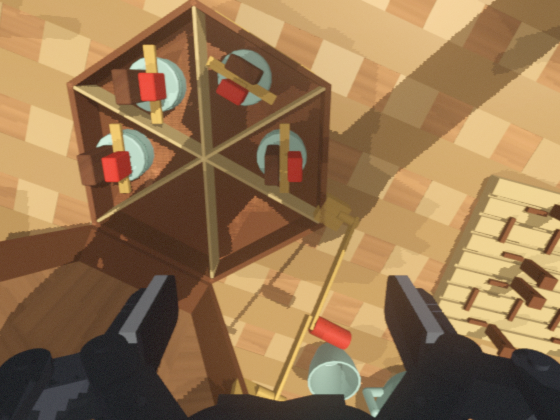

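View pics/s28a.png

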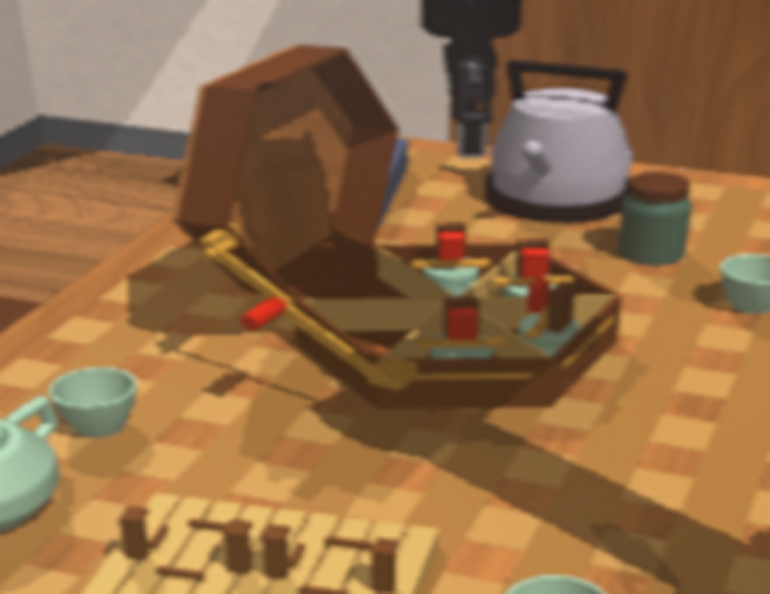

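```bash
python3 - <<'E'
from h import *
c=imaging.calibration("wrist");im=cv2.imread("pics/w28.png")
for b in blobs(red(im),60): print(b, onz(c,*b[0],.142).round(4))
cs=imaging.calibration("side");i2=cv2.imread("pics/s28.png")
for b in blobs(red(i2),20): print("s",b)
bs=min(blobs(red(i2),20),key=lambda b:b[0][0])
bw=max(blobs(red(im),60),key=lambda b:b[0][1])
print(tri(c,bw[0],cs,bs[0]))
for z in (.138,):print(onz(cs,*bs[0],z))
E
```

```text
(array([155.2,  86.6]), np.int32(78), array([152,  74,  10,  27], dtype=int32)) [ 0.4665 -0.2354  0.142 ]
(array([119.5, 164.6]), np.int32(387), array([102, 152,  29,  30], dtype=int32)) [ 0.5366 -0.246   0.142 ]
(array([294.5, 168.4]), np.int32(266), array([288, 152,  14,  30], dtype=int32)) [ 0.4856 -0.1116  0.142 ]
s (array([298.6, 200.3]), np.int32(68), array([295, 196,   8,  10], dtype=int32))
s (array([322.5, 210.2]), np.int32(114), array([319, 202,   8,  23], dtype=int32))
s (array([244.6, 225.6]), np.int32(76), array([239, 221,  12,  11], dtype=int32))
s (array([302. , 229.2]), np.int32(74), array([299, 224,   7,  11], dtype=int32))
(array([ 0.58093287, -0.07546548,  0.08339056]), np.float64(0.17047301613148502))
[ 0.63480451 -0.00124521  0.138     ]
```

```bash
python3 - <<'E'
from h import *
c=imaging.calibration("wrist");im=cv2.imread("pics/w28.png")
h=cv2.cvtColor(im,cv2.COLOR_BGR2HSV)
print(h[332,330],h[328,325])
m=cv2.inRange(h,(0,150,70),(8,255,255))|cv2.inRange(h,(172,150,70),(180,255,255)); m[:310]=0
print(blobs(m,60))
bw=max(blobs(m,60),key=lambda b:b[1])
cs=imaging.calibration("side");print(tri(c,bw[0],cs,(244.6,225.6)))
for z in (.138,.143,.148):print(onz(c,*bw[0],z))
cv2.imwrite("pics/w28a.png",cv2.resize(im[280:420,240:400],None,fx=4.5,fy=4,interpolation=cv2.INTER_CUBIC))
E
```

```text
[  4 175 239] [  4 178 228]
[(array([331.6, 333.2]), np.int32(720), array([309, 317,  42,  32], dtype=int32))]
(array([ 0.63546751, -0.00850546,  0.13073205]), np.float64(0.007390664634734293))
[ 0.62604604 -0.01285504  0.138     ]
[ 0.62264009 -0.01514599  0.143     ]
[ 0.61923413 -0.01743695  0.148     ]
```

View pics/w28a.png

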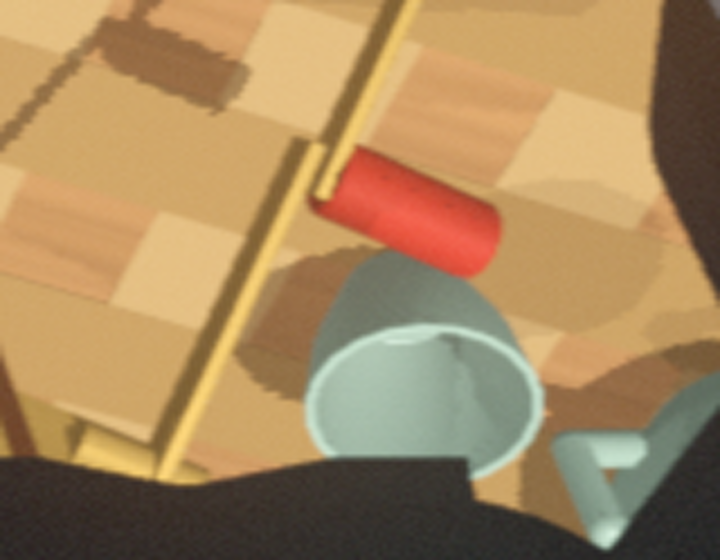

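>>> apply_moves:
  series: "0 0 0 0 0 0.058; 0 0 0 0 0 0.058; 0 0 0 0 0 0.058; 0 0 0 0 0 0.058; 0 0 0 0 0 0.058; 0 0 0 0 0 0.058; 0 0 0 0 0 0.058; 0 0 0 0 0 0.058; 0 0 0 0 0 0.058; 0 0 0 0 0 0.058"
  jaw: 0

```text
time: 42.25
position: [0.5008, -0.1157, 0.2627]
orientation: [-0.001, 0.998, 0.063, -0.002]
wrist_force: [0.1, -0.4, -0.0]
finger_gap: 0.0
```

```bash
python3 - <<'E'
from h import *
go([.61,-.01,.29],-8)
E
```

```text
pos [ 0.5008 -0.1157  0.2627] shift units [ 0.6079 -0.4557 -0.1378] q [-0.38  0.28  1.44  0.    1.42 -0.5 ] gap 0.0
yaw now 7.25 turn units [-0.0007  0.0013  0.0847]
```

>>> apply_moves:
  series: "0 0 -0.07 0 0 0.0425; 0 0 -0.07 0 0 0.042; 0 -0.25 0 0 0 0; 0 -0.25 0 0 0 0; 0.15 -0.1 0 0 0 0; 0.15 0 0 0 0 0; 0.15 0 0 0 0 0; 0 0 0 0 0 0; 0 0 0 0 0 0"

```text
time: 43.38
position: [0.6058, -0.0089, 0.2913]
orientation: [-0.0, 0.998, -0.066, -0.002]
wrist_force: [0.1, 0.5, 0.6]
finger_gap: -0.0004
```

```bash
python3 - <<'E'
from h import *
c,im=snap("wrist","w30")
go([.6305,-.015,.29],-8)
h=cv2.cvtColor(im,cv2.COLOR_BGR2HSV)
m=cv2.inRange(h,(0,150,70),(8,255,255))|cv2.inRange(h,(172,150,70),(180,255,255))
for b in blobs(m,100): print(b,onz(c,*b[0],.143))
E
```

```text
pos [ 0.6058 -0.0089  0.292 ] shift units [0.1264 0.0138 0.0097] q [-0.14  0.45  1.11  0.    1.58 -0.01] gap -0.0
yaw now -7.62 turn units [-0.0002  0.0008  0.0021]
(array([316.3, 168.4]), np.int32(928), array([306, 146,  22,  47], dtype=int32)) [ 0.63749061 -0.0082136   0.143     ]
(array([200.3, 257.9]), np.int32(492), array([187, 244,  27,  29], dtype=int32)) [ 0.51634942 -0.08260741  0.143     ]
(array([177.5, 315.9]), np.int32(326), array([168, 304,  20,  26], dtype=int32)) [ 0.47933317 -0.14542229  0.143     ]
(array([280.4, 368.7]), np.int32(219), array([275, 359,  13,  21], dtype=int32)) [ 0.5760688  -0.22700266  0.143     ]
```

View pics/w30.png

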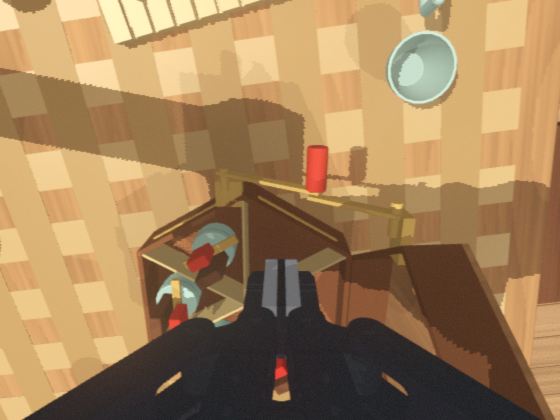

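```bash
python3 - <<'E'
from h import *
go([.6375,-.004,.14],-8)
E
```

```text
pos [ 0.6058 -0.0089  0.292 ] shift units [ 0.1557 -0.0449  0.7597] q [-0.14  0.45  1.11  0.    1.58 -0.01] gap -0.0
yaw now -7.62 turn units [-0.0002  0.0008  0.0021]
```

>>> apply_moves:
  series: "0.156 -0.045 0 0 0 0.002; 0 0 0.2 0 0 0; 0 0 0.2 0 0 0; 0 0 0.2 0 0 0; 0 0 0.15 0 0 0; 0 0 0 0 0 0; 0 0 0 0 0 0"

```text
time: 44.3
position: [0.6393, -0.0042, 0.1447]
orientation: [-0.0, 0.998, -0.07, 0.001]
wrist_force: [0.9, -0.3, 0.1]
finger_gap: -0.0002
```

```bash
python3 - <<'E'
from h import *
c,im=snap("wrist","w31")
go([.6375,-.004,.12],-8)
E
```

```text
pos [ 0.6397 -0.0042  0.1451] shift units [-0.0113  0.0005  0.1255] q [-0.13  0.6   1.27  0.    1.27  0.01] gap -0.0
yaw now -7.97 turn units [-0.0002 -0.001   0.0001]
```

View pics/w31.png

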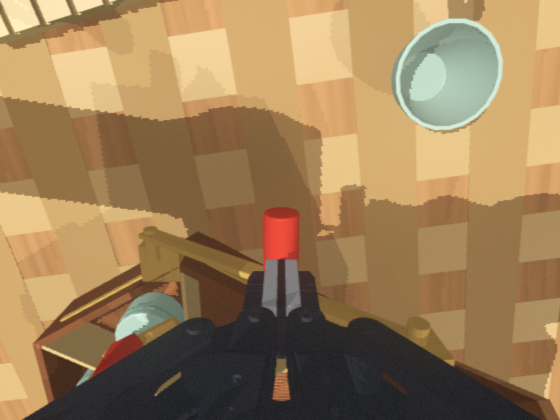

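>>> apply_moves:
  series: "-0.01 0 0.1 0 0 0; 0 0 0.025 0 0 0; 0 0 0.025 0 0 0; 0.015 0 0.025 0 0 0; 0.015 0 0.025 0 0 0; 0 0 0 0 0 0; 0 0 0 0 0 0"

```text
time: 45.22
position: [0.6431, -0.0047, 0.1031]
orientation: [-0.0, 0.998, -0.07, 0.0]
wrist_force: [1.9, -0.8, 3.0]
finger_gap: -0.0001
```

```bash
python3 - <<'E'
from h import *
c,im=snap("wrist","w32");snap("side","s32")
go([.6375,-.004,.12],-8)
im=cv2.imread("pics/s32.png");cv2.imwrite("pics/s32a.png",cv2.resize(im[100:300,170:390],None,fx=3.5,fy=3,interpolation=cv2.INTER_CUBIC))
E
```

```text
pos [ 0.643  -0.0047  0.1032] shift units [-0.0275  0.0002 -0.0842] q [-0.13  0.64  1.31  0.    1.19  0.01] gap 0.0003
yaw now -7.98 turn units [-0.0002 -0.0001  0.0001]
```

View pics/w32.png

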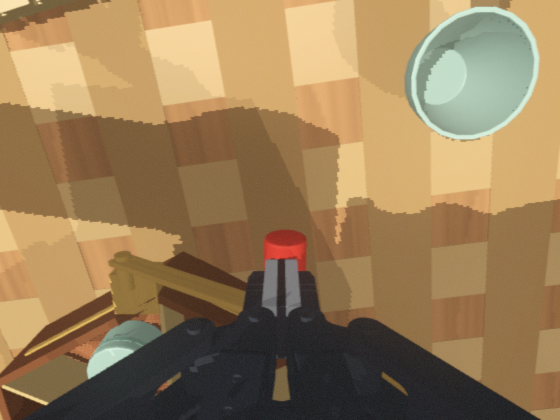

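View pics/s32a.png

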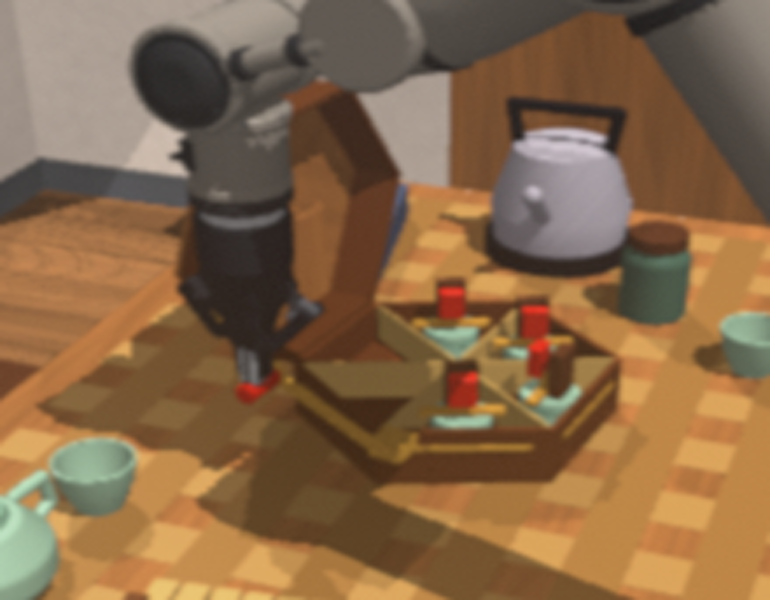

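>>> apply_moves:
  series: "0.025 0 0.02 0 0 0; 0.015 0 0.025 0 0 0; 0.015 0 0.025 0 0 0; 0.01 0 0.025 0 0 0; 0.01 0 0.025 0 0 0; 0 0 0 0 0 0; 0 0 0 0 0 0"

```text
time: 46.2
position: [0.6569, -0.0066, 0.0785]
orientation: [-0.0, 0.998, -0.07, -0.001]
wrist_force: [-3.3, 0.9, 5.7]
finger_gap: 0.0002
```

```bash
python3 - <<'E'
from h import *
c,im=snap("wrist","w33");snap("side","s33")
go([.6375,-.004,.12],-8)
im=cv2.imread("pics/s33.png");cv2.imwrite("pics/s33a.png",cv2.resize(im[100:300,170:390],None,fx=3.5,fy=3,interpolation=cv2.INTER_CUBIC))
E
```

```text
pos [ 0.6569 -0.0066  0.0785] shift units [-0.0982  0.0003 -0.2075] q [-0.13  0.69  1.29  0.    1.17  0.01] gap 0.0003
yaw now -7.97 turn units [-0.0002  0.0008  0.0002]
```

View pics/s33a.png

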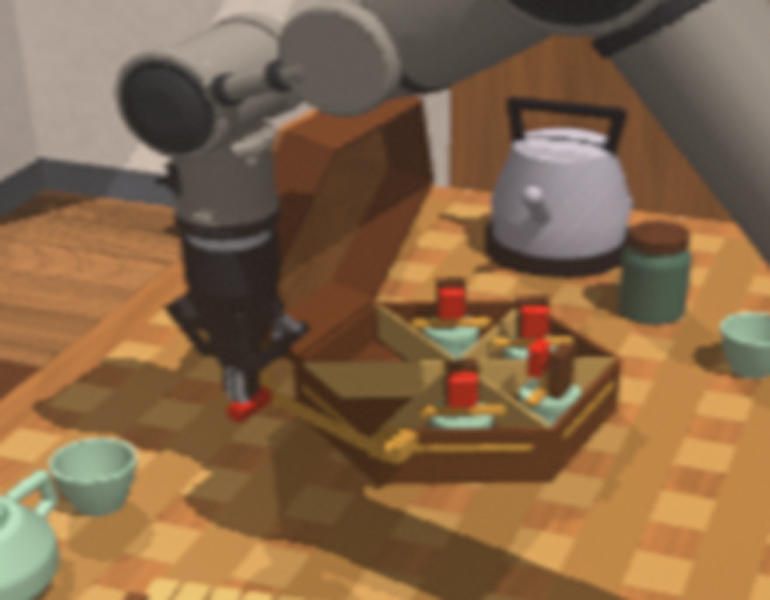

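View pics/w33.png

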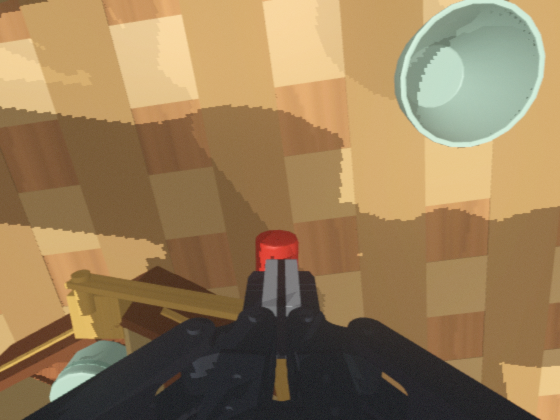

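>>> apply_moves:
  series: "0 0 0.025 0 0 0; 0.003 0 0.025 0 0 0; 0.003 0 0.025 0 0 0; 0 0 0 0 0 0; 0 0 0 0 0 0"

```text
time: 46.92
position: [0.6606, -0.0072, 0.0659]
orientation: [-0.0, 0.998, -0.07, 0.002]
wrist_force: [-0.4, 0.3, 12.9]
finger_gap: 0.0001
```

```bash
python3 - <<'E'
from h import *
c,im=snap("wrist","w34");snap("side","s34")
go([.6375,-.004,.12],-8)
im=cv2.imread("pics/s34.png");cv2.imwrite("pics/s34a.png",cv2.resize(im[100:300,170:390],None,fx=3.5,fy=3,interpolation=cv2.INTER_CUBIC))
E
```

```text
pos [ 0.6606 -0.0072  0.0659] shift units [-1.155e-01  2.000e-04 -2.710e-01] q [-0.13  0.71  1.29  0.    1.14  0.01] gap 0.0
yaw now -7.98 turn units [-0.0002 -0.0014  0.0001]
```

View pics/s34a.png

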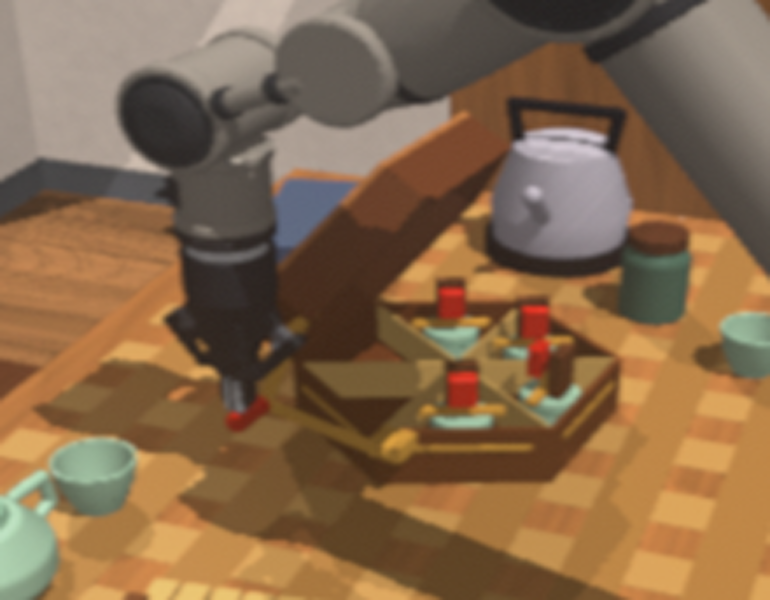

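View pics/w34.png

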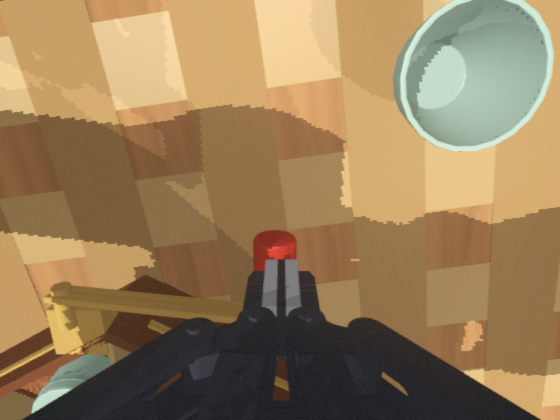

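>>> apply_moves:
  series: "-0.005 0 0.025 0 0 0; -0.003 0 0.025 0 0 0; 0 0 0.025 0 0 0; 0 0 0 0 0 0; 0 0 0 0 0 0"

```text
time: 47.65
position: [0.6625, -0.0074, 0.0525]
orientation: [-0.0, 0.998, -0.07, 0.006]
wrist_force: [7.4, -1.3, 12.3]
finger_gap: 0.0001
```

```bash
python3 - <<'E'
from h import *
c,im=snap("wrist","w35");snap("side","s35")
go([.6375,-.004,.12],-8)
im=cv2.imread("pics/s35.png");cv2.imwrite("pics/s35a.png",cv2.resize(im[100:300,170:390],None,fx=3.5,fy=3,interpolation=cv2.INTER_CUBIC))
E
```

```text
pos [ 0.662  -0.0074  0.0519] shift units [-1.197e-01  1.000e-04 -3.419e-01] q [-0.13  0.72  1.31  0.    1.1   0.01] gap 0.0003
yaw now -7.99 turn units [-0.0003 -0.0036  0.0001]
```

View pics/s35a.png

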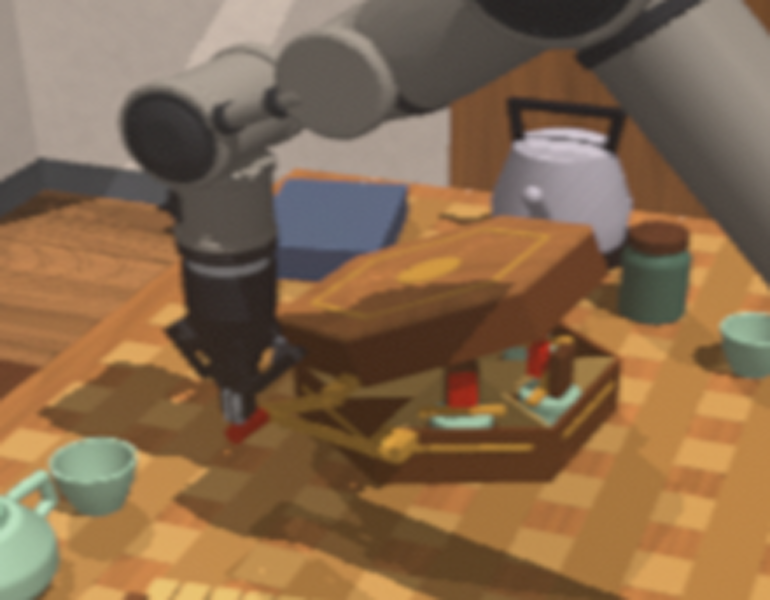

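View pics/w35.png

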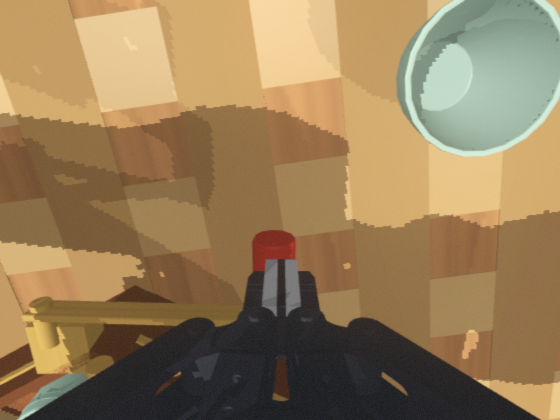

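>>> apply_moves:
  series: "0 0 -0.25 0 0 0; 0 0 -0.28 0 0 0; 0 0 -0.28 0 0 0; 0 0 -0.28 0 0 0; -0.2 0.2 0 0 0 0; -0.2 0.2 0 0 0 0; -0.2 0.2 0 0 0 0; -0.2 0.2 0 0 0 0; -0.2 0.2 0 0 0 0; 0 0 0 0 0 0"

```text
time: 49.0
position: [0.4292, -0.1789, 0.2665]
orientation: [-0.0, 0.997, -0.072, -0.001]
wrist_force: [0.9, 0.2, 0.6]
finger_gap: 0.0002
```

```bash
python3 - <<'E'
from h import *
c,im=snap("wrist","w36");snap("side","s36")
go([.435,-.181,.2],-8)
im=cv2.imread("pics/s36.png");cv2.imwrite("pics/s36a.png",cv2.resize(im[100:300,170:390],None,fx=3.5,fy=3,interpolation=cv2.INTER_CUBIC))
E
```

```text
pos [ 0.4315 -0.1774  0.2666] shift units [0.0201 0.0157 0.3328] q [-0.56  0.19  1.56  0.    1.4  -0.41] gap -0.0002
yaw now -8.06 turn units [-0.0004  0.0001 -0.0003]
```

View pics/s36a.png

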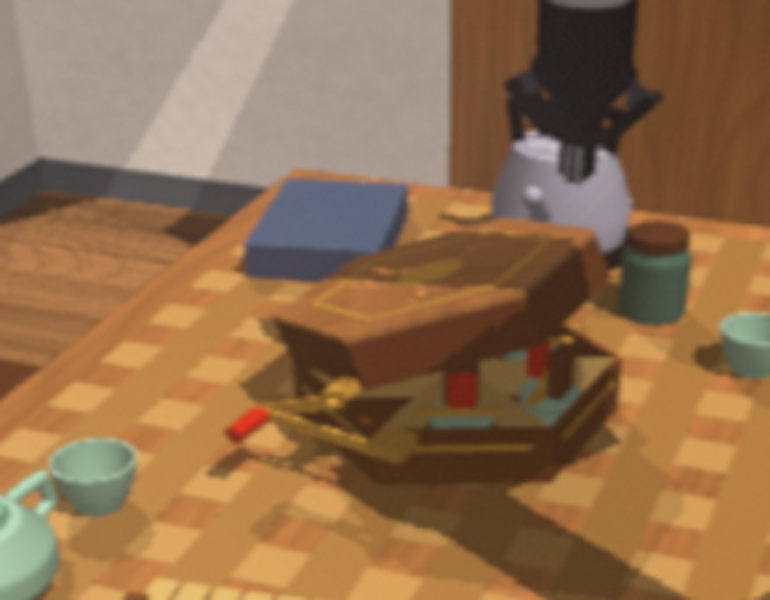

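View pics/w36.png

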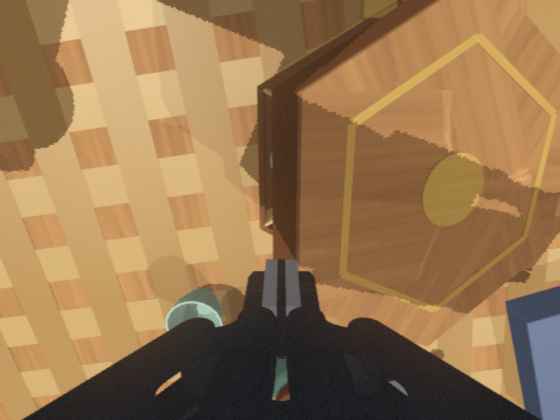

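```bash
python3 - <<'E'
from h import *
c=imaging.calibration("wrist")
for z in (.15,.17,.18,.19,.2,.22):
    a,b=onz(c,297,93,z),onz(c,300.5,262,z);print(z,np.linalg.norm(a-b).round(4),a.round(3),b.round(3))
    m=(a+b)/2-np.array([.534,-.195,0]); t=np.deg2rad(8); bx=np.cos(t)*m[0]-np.sin(t)*m[1]
    print("box x",bx.round(4),"radius from hinge",np.hypot(bx-.13,z-.065).round(4))
E
```

```text
0.15 0.1429 [ 0.453 -0.109  0.15 ] [ 0.439 -0.251  0.15 ]
box x -0.0891 radius from hinge 0.235
0.17 0.133 [ 0.453 -0.108  0.17 ] [ 0.439 -0.24   0.17 ]
box x -0.0901 radius from hinge 0.2439
0.18 0.128 [ 0.452 -0.108  0.18 ] [ 0.439 -0.235  0.18 ]
box x -0.0906 radius from hinge 0.2488
0.19 0.1231 [ 0.452 -0.107  0.19 ] [ 0.439 -0.23   0.19 ]
box x -0.0911 radius from hinge 0.254
0.2 0.1181 [ 0.452 -0.107  0.2  ] [ 0.44  -0.224  0.2  ]
box x -0.0916 radius from hinge 0.2595
0.22 0.1081 [ 0.451 -0.106  0.22 ] [ 0.44  -0.213  0.22 ]
box x -0.0926 radius from hinge 0.2713
```

>>> apply_moves:
  series: "0.18 0.016 0 0 0 0; 0 0 0.13 0 0 0; 0 0 0.13 0 0 0; 0 0 0.1 0 0 0; 0 0 0.05 0 0 0; 0 0 0.05 0 0 0; 0 0 0.04 0 0 0; 0 0 0 0 0 0; 0 0 0 0 0 0"

```text
time: 50.22
position: [0.4669, -0.1854, 0.1673]
orientation: [-0.0, 0.998, -0.07, 0.0]
wrist_force: [0.1, 0.9, 0.6]
finger_gap: -0.0004
```

```bash
python3 - <<'E'
from h import *
c,im=snap("wrist","w37");snap("side","s37")
go([.4667,-.1855,.093],-8)
im=cv2.imread("pics/s37.png");cv2.imwrite("pics/s37a.png",cv2.resize(im[100:300,170:390],None,fx=3.5,fy=3,interpolation=cv2.INTER_CUBIC))
E
```

```text
pos [ 0.4669 -0.1854  0.1673] shift units [-0.001   0.0007  0.3715] q [-0.53  0.33  1.64  0.    1.17 -0.39] gap -0.0001
yaw now -7.99 turn units [-0.0001 -0.0002  0.0001]
```

View pics/s37a.png

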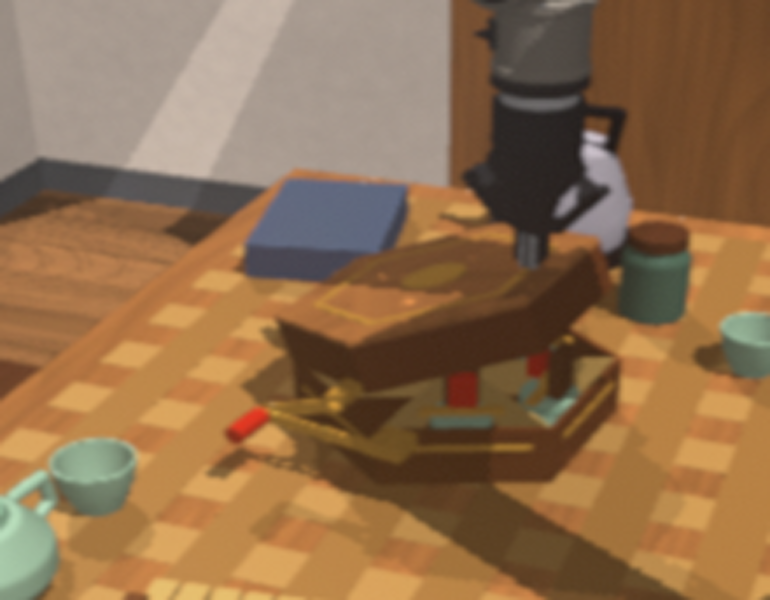

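>>> apply_moves:
  series: "0 0 0.03 0 0 0; 0 0 0.03 0 0 0; 0 0 0.03 0 0 0; 0 0 0.03 0 0 0; 0 0 0.03 0 0 0; 0 0 0.03 0 0 0; 0 0 0.03 0 0 0; 0 0 0.03 0 0 0; 0 0 0.03 0 0 0; 0 0 0 0 0 0"

```text
time: 51.58
position: [0.4664, -0.185, 0.1123]
orientation: [-0.001, 0.998, -0.07, -0.001]
wrist_force: [-0.3, 0.3, -0.5]
finger_gap: 0.0003
```

```bash
python3 - <<'E'
from h import *
c,im=snap("wrist","w38");snap("side","s38")
go([.4667,-.1855,.093],-8)
im=cv2.imread("pics/s38.png");cv2.imwrite("pics/s38a.png",cv2.resize(im[100:300,170:390],None,fx=3.5,fy=3,interpolation=cv2.INTER_CUBIC))
E
```

```text
pos [ 0.4667 -0.1852  0.1128] shift units [0.0002 0.0017 0.0991] q [-0.53  0.4   1.72  0.    1.03 -0.39] gap -0.0001
yaw now -7.97 turn units [-0.0002  0.0001  0.0001]
```

View pics/s38a.png

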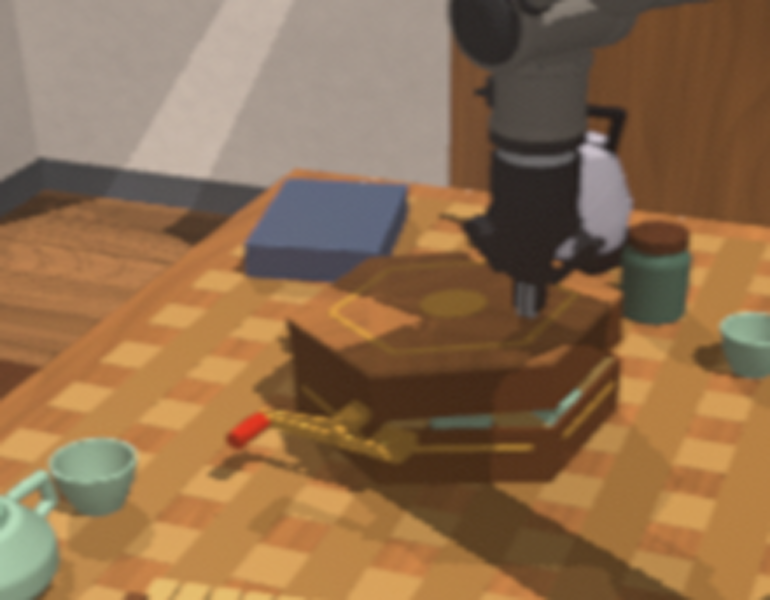

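Nearly shut, continuing gently.

>>> apply_moves:
  series: "-0.03 0 0.02 0 0 0; 0 0 0.02 0 0 0; 0 0 0.02 0 0 0; 0 0 0.02 0 0 0; 0 0 0.02 0 0 0; 0 0 0.01 0 0 0; 0 0 0 0 0 0; 0 0 0 0 0 0"

```text
time: 52.68
position: [0.4608, -0.1844, 0.0929]
orientation: [0.0, 0.998, -0.069, 0.0]
wrist_force: [-6.0, 3.5, 20.0]
finger_gap: -0.0001
```

```bash
python3 - <<'E'
from h import *
c,im=snap("wrist","w39");snap("side","s39")
go([.4667,-.1855,.093],-8)
im=cv2.imread("pics/s39.png");cv2.imwrite("pics/s39a.png",cv2.resize(im[100:300,170:390],None,fx=3.5,fy=3,interpolation=cv2.INTER_CUBIC))
E
```

```text
pos [ 0.4608 -0.1844  0.0929] shift units [ 0.0299  0.0016 -0.0005] q [-0.54  0.41  1.76  0.    0.97 -0.4 ] gap -0.0
yaw now -7.96 turn units [ 0.     -0.0003  0.0002]
```

View pics/s39a.png

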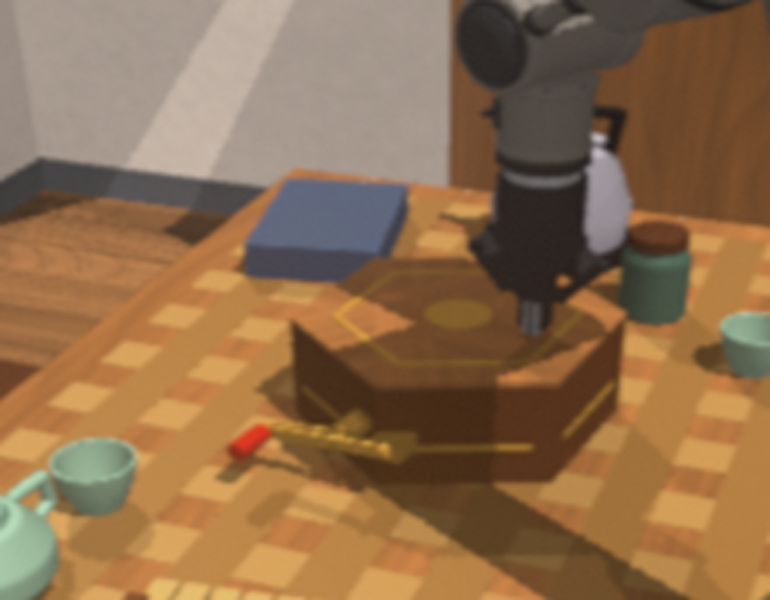

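>>> apply_moves:
  series: "0 0 0.01 0 0 0; 0 0 0 0 0 0; 0 0 -0.1 0 0 0; 0 0 -0.25 0 0 0; 0 0 -0.25 0 0 0; -0.2 0 -0.1 0 0 0; 0 0 0 0 0 0; 0 0 0 0 0 0; 0 0 0 0 0 0"

```text
time: 53.9
position: [0.4213, -0.1788, 0.2279]
orientation: [-0.001, 0.998, -0.069, -0.001]
wrist_force: [0.0, 0.3, -0.5]
finger_gap: -0.0001
```

```bash
python3 - <<'E'
from h import *
c,im=snap("wrist","w40");c2,_=snap("side","s40");snap("top","t40")
s=r.get_state();print(s['time'],s['position'],s['wrist_force'])
im=cv2.imread("pics/s40.png");cv2.imwrite("pics/s40a.png",cv2.resize(im[100:340,100:420],None,fx=2.5,fy=2.5,interpolation=cv2.INTER_CUBIC))
E
```

```text
54.05 [ 0.42127258 -0.17878952  0.22808436] [ 0.36397006 -0.33117865  0.55890894]
```

View pics/s40a.png

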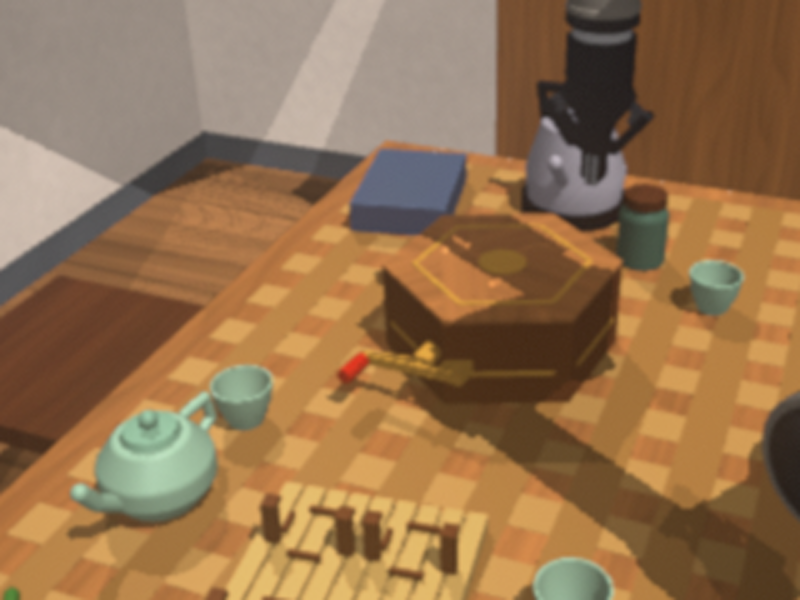

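View pics/w40.png

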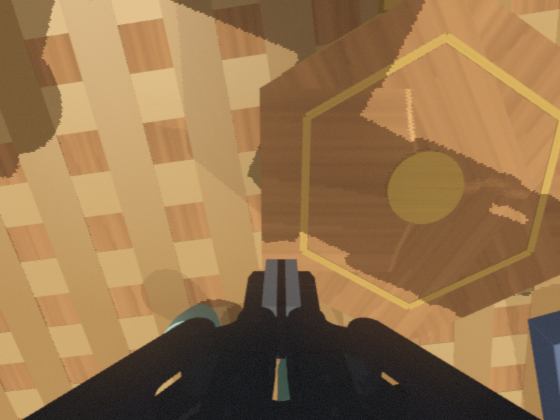

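```bash
python3 - <<'E'
from h import *
print(order.finish_job())
E
```

```text
the job is handed in; nothing more can be done
None
```

The job is handed in at about 54 s. All four pots that were present (three clipped, plus the stray) stand in cells of their own, and the lid is shut. The fourth tray dock was empty from the start.

- **Pots:** Each clipped pot was lifted with its button held in. The four stand in the cells at 120°, 180°, 240° and 300°. The last camera view before the lid moved showed all four upright and let go.
- **Lid:** I pressed the red knee about 70 mm down, which brought the lid to roughly three quarters shut, then pressed the front down at about 40 to 50 mm/s and slower at the end. At the last push the lid resisted with 20 N. With the fingertip offset below, its top worked out at 121 mm. The final side view shows the seam closed, the top flat and the tea things standing. I compared the tea things' places only by eye.

**What disagreed:**
- **Fingertips:** They sit about 28 mm higher than the reported TCP when closed, and about 40 mm when open. My first grasp of the stray closed too high, pressed on its top with 37 to 39 N and moved it 4 mm. I corrected for this in every later move.
- **Knee pad:** I first read "199 mm from its middle" as a straight-line distance, which put the pad 13 mm from where the camera saw it. Taken as the box's y offset it agreed, and I used the camera position.

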